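Clip the nut drivers into the rack in size order

TASK

Put the two loose nut drivers back in the rack so that the three stand in size order, the smallest on the robot's right and the largest on its left: pass each socket end through its window in the keeper wall, then press it down gently, no harder than a firm thumb (it must not strain the rack), until its neck has clicked fully home in the spring clip. Leave the middle driver clipped where it is, do not disturb the cup, the pine block or the tape measure, and let go of everything at the end.

Things in the scene. Friction and masses are not known exactly. Their poses are not given: they have to be found in the camera images.
- small_grip (a point): smallest nut driver, lying loose on the table on a handle face, socket end roughly towards the robot: its plain black square handle, 20 x 20 mm in section and 70 mm long, lying along x; this point is the handle's centre, on the driver's axis. Own +x runs along the axis from the socket end to the handle's tail, own z is square to a handle face (up at the start). Mass about 70 g, mostly in the handle.
- small_neck (a point): centre of that driver's round steel neck (14 mm diameter, 20 mm long, right in front of the handle, with a 19 mm collar 5 mm thick at its other end), on the axis, 45 mm ahead (own -x) of the handle centre
- small_tip (a point): end of that driver's socket (11 mm diameter over the last 18 mm, on an 8 mm shank), on the axis, 78 mm ahead (own -x) of the neck centre
- large_grip (a point): largest nut driver, lying loose on the table on a handle face, socket end roughly towards the robot: its plain black square handle, 30 x 30 mm in section and 92 mm long, lying along x; this point is the handle's centre, on the driver's axis. Own +x runs along the axis from the socket end to the handle's tail, own z is square to a handle face (up at the start). Mass about 140 g, mostly in the handle.
- large_neck (a point): centre of that driver's round steel neck (14 mm diameter, 20 mm long, right in front of the handle, with a 19 mm collar 5 mm thick at its other end), on the axis, 56 mm ahead (own -x) of the handle centre
- large_tip (a point): end of that driver's socket (11 mm diameter over the last 18 mm, on an 8 mm shank), on the axis, 78 mm ahead (own -x) of the neck centre
- medium_grip (a point): middle-sized nut driver, already clipped into the middle place of the rack: its plain black square handle, 25 x 25 mm in section and 80 mm long, lying along x; this point is the handle's centre, on the driver's axis. Own +x runs along the axis from the socket end to the handle's tail, own z is square to a handle face (up at the start). Mass about 100 g, mostly in the handle.
- medium_neck (a point): centre of that driver's round steel neck (14 mm diameter, 20 mm long, right in front of the handle, with a 19 mm collar 5 mm thick at its other end), on the axis, 50 mm ahead (own -x) of the handle centre
- medium_tip (a point): end of that driver's socket (11 mm diameter over the last 18 mm, on an 8 mm shank), on the axis, 78 mm ahead (own -x) of the neck centre
- rack: wooden rack screwed down on the table: board 94 mm along x, 210 mm along y, 6 mm thick, from 85 mm before (own -x) to 9 mm beyond its origin, which lies on the table midway along the row of clips. Own x = direction from socket to tail of a seated driver, z up. Three places 75 mm apart along y. Seated handles stick out past the board, clear of the table. Rigid but for its clips; up to 30 N on the front half of a handle is safe, twice that strains it.
- clip_right (a point): place on the robot's right (lowest y): where the neck centre of a driver lies when fully home, 26 mm above the table; axes as the rack's. Two spring-steel jaws, 14 mm long along x, tops 37 mm above the table, mouth about 8 mm wide: a neck pressed down between them (about 10 N at the neck) spreads them and snaps onto a saddle.
- slot_right (a point): where the socket end of a driver lies when home in the right place, 78 mm in front (own -x) of the clip point, also 26 mm above the table. Window in the keeper wall, 17 mm wide, from 15 to 34 mm above the table; the wall is 8 mm thick, 66 to 74 mm in front of the clips, its top at 40 mm.
- clip_mid (a point): place in the middle: where the neck centre of a driver lies when fully home, 26 mm above the table; axes as the rack's. Same clip and axes as on the right. Already filled by the middle-sized driver.
- slot_mid (a point): where the socket end of a driver lies when home in the mid place, 78 mm in front (own -x) of the clip point, also 26 mm above the table. Same window as on the right, already filled.
- clip_left (a point): place on the robot's left (highest y): where the neck centre of a driver lies when fully home, 26 mm above the table; axes as the rack's. Same clip and axes as on the right. Only the neck fits between the jaws: handle and collar have to be on either side of them, with 3 mm play each way.
- slot_left (a point): where the socket end of a driver lies when home in the left place, 78 mm in front (own -x) of the clip point, also 26 mm above the table. Same window as on the right. The lintel keeps a level driver from being pressed straight down: the socket goes through the window first with the handle raised some 14 to 22 degrees, then the handle is lowered and pressed.
- cup: clear plastic cup with a few screws in it, 74 mm across at the rim, 110 mm high; origin under its centre; not to be disturbed
- block: pine block 45 x 120 x 35 mm with a half-driven screw standing out of its top; origin under its centre; not to be disturbed
- tape: grey tape measure 60 x 35 x 55 mm; origin under its centre; not to be disturbed
There are look-alikes about, which are no part of the job. What is shaped like the part that bears medium_grip but white is not meant.

How it is judged (in metres and radians):
At the end, for the whole second after the job is handed in: The smallest driver is home in the right place, the middle one in the middle place and the largest in the left place: each neck centre within 6 mm of its clip point and each socket end within 8 mm of its slot point (clicked past the jaws, under the lintel), all at rest (distance between small_neck and clip_right below 0.006 m and distance between small_tip and slot_right below 0.008 m and linear speed of each of small, medium, large below 0.02 m/s and distance between medium_neck and clip_mid below 0.006 m and distance between medium_tip and slot_mid below 0.008 m and distance between large_neck and clip_left below 0.006 m and distance between large_tip and slot_left below 0.008 m); the robot touches nothing.
It fails at once if the cup, the pine block or the tape measure is shifted by more than 30 mm (distance of any of cup, block, tape from where it was at the start of the episode above 0.03 m).
It fails at once if the middle driver comes out of its clip (its neck moves by more than 10 mm) (distance of medium_neck from where it was at the start of the episode above 0.01 m).
It fails at once if a driver is forced against the rack with more than 100 N (leverage and the squeeze of the clip included: 30 N on the front half of a handle is safe) (contact force between any of small, large and rack above 100 N).
It also fails if it takes over 64 s, if anything falls off the work surface, if the arm or the gripper's body presses on something with over 40 N, if the wrist force passes 120 N, or if a joint passes its speed limit or range.

ROBOT

A 6-joint arm with a two-finger parallel gripper is mounted at the origin on the work surface. World frame = base frame: x ahead of the robot, y to its left, z up, the work surface at z = 0. Lengths are in mm, angles in rad, forces in N, time in s.
With the tool pointing down it reaches from about 350 to 950 mm from the base axis. Payload 17.4 kg.
Tool frame: the origin (TCP) lies midway between the tips of the shut fingers; the grasp point (between the pads) lies 19 mm behind it; x points along the fingers, y is the direction in which the jaws open and shut, and the axes are right-handed (so a half turn about x gives the same grasp; the last joint's range is limited). The gripper opens to 93 mm and grips with 3 to 60 N. Pads are 15 mm wide; open, the fingers measure 128 mm over their backs; the gripper's body (75 mm by 188 mm) begins 65 mm behind the grasp point.
Start: joints at [-1.159, 0.116, 1.442, -0, 1.584, -0.038], TCP at [293.472, -607.87, 218.646] pointing down, gripper open.
Joint ranges: [-2.83, 2.83], [-0.83, 2.19], [0.07, 2.5], [-1.14, 4.28], [0.01, 3], [-2.97, 2.97]. Speed limits (rad/s): [1.89, 1.89, 2.22, 3.14, 3.14, 3.14].

INTERFACE

Orientations are given as a unit quaternion [w, x, y, z].
In Python, from bench import arm, eyes, workorder gives the robot as it stands.
- The arm moves only by the tool arm_command, never from a script. Its argument "moves" is a list that holds one entry, the list of rows, each a list of 7 numbers: the shift along the tool's x, y, z in cm, then the turn, a rotation vector about the tool's x, y, z in rad, then the finger opening in cm, from 0 to 9.3. A call has 1 to 10 rows; each row shifts and turns the pose as measured when the row begins, along the tool's axes as they then stand; what a row does not reach is not made up. A row lasts 1/12 s, in which the tool goes at most 41.7 mm and 7.16 degrees, less where a joint would pass 70% of its speed; a pose out of reach is approached as far as the arm can. A call with a gripper value outside its range is refused whole. The fingers move at their own pace and stop on an object; "newtons" is the grip in N (left out, the last holds). Time passes only in rows, so rows that do not move let the fingers close. It gives the time, the measured TCP pose, the force and the opening at its end, in the units of the state.
- arm.get_state(): the state, without advancing time (a new reading comes with each control period).
- eyes.read_camera(name): name is "side" or "top" or "wrist"; returns the picture (480x640x3 uint8, red, green, blue); there is no depth.
- eyes.camera_info(name): a dict with "vfov" (degrees; the focal length in pixels is half the picture's height over the tangent of half this angle, whatever the lens; pixels are square), "cx", "cy" (the principal point, pixels), "dist_coeffs" ([k1, k2, p1, p2, k3] as OpenCV has them; the pictures are not rectified), "T" (4x4, takes a point from camera to world coordinates). Camera axes: x right, y down, z forward; pixel columns grow to the right and rows downward; lengths in mm; the calibration is good to about 2 mm. A picture is of the moment at which its call begins: read the wrist's pose just before it. camera_info takes no time and is no camera call; for the wrist camera it gives the pose at the moment of the call.
- workorder.finish_job(): hands the job in, once; it reports no verdict.
The state is a dict: "clock": time; "joint_pos": joint angles; "joint_vel": joint speeds; "effort": joint torques, N m; "eef_pos": TCP position; "tool_rot": TCP orientation; "wrist_force": force on the tool from outside, world axes, zero at the start; "moment": the same for the moment, N m; "grip_width": opening from 0.0 (shut) to 1.0 (fully open).
Only numpy, scipy, OpenCV 4.12 (cv2) and the standard library are available. Lean on these libraries where they do the work, as an engineer would, in place of code of your own. Each camera call takes 0.05 s, during which the arm holds its last target.

## Working session

There is one attempt and no reset: what is moved stays moved. The work goes in short steps, Python scripts to look and compute and a tool call to move; the robot and the scene stay as the last step left them, time stands still between calls to the robot, and variables do not carry over. Pictures are saved under pics/ and viewed, and the job is handed in when it is done.

Besides the shell and the picture viewer there is one more tool, called after "Emit:" by a JSON object that holds its "method" and its "body", one argument or row to a line. arm_command: Moves the arm, as the interface text tells. Its arguments: {"type":"object","properties":{"moves":{"type":"array"},"newtons":{"type":"number"}},"required":["moves"]}

```bash
ls; mkdir -p pics; python3 - <<'E'
from bench import arm, eyes, workorder
import cv2
print(arm.get_state())
for n in ["side","top","wrist"]:
    im=eyes.read_camera(n); cv2.imwrite(f"pics/{n}0.png",im[:,:,::-1]); print(n,eyes.camera_info(n))
E
```

```text
pics
{'clock': 0.0, 'joint_pos': array([-1.15877707e+00,  1.16442299e-01,  1.44224153e+00, -8.56688274e-06,
        1.58401573e+00, -3.78222814e-02]), 'joint_vel': array([-0.00067332, -0.00062602,  0.00060142, -0.00151487,  0.00030312,
       -0.0021934 ]), 'effort': array([-2.06696990e-03, -7.21265101e+01, -6.22603440e+01,  7.77763501e-02,
        2.40720768e-02, -7.90107470e-05]), 'eef_pos': array([ 293.3994591 , -607.67213823,  217.94938392]), 'tool_rot': array([-0.15732139, -0.68922015, -0.15808931,  0.68937169]), 'wrist_force': array([-0.29196453, -0.03759905, -0.73769082]), 'moment': array([-0.03826192, -0.02035396,  0.0145346 ]), 'grip_width': 1.0009365435919042}
side {'vfov': 53.507378485796615, 'cx': 317.0639314706432, 'cy': 237.30984092553902, 'dist_coeffs': array([-0.04395453,  0.        ,  0.        ,  0.        ,  0.        ]), 'T': array([[-9.83383074e-01, -1.14217980e-01,  1.41109823e-01,
         4.04568103e+02],
       [-1.81321699e-01,  6.56280898e-01, -7.32405506e-01,
         7.11777624e+02],
       [-8.95380351e-03, -7.45821451e-01, -6.66085725e-01,
         7.39
[... 434 characters left out ...]
2073692e+01],
       [-4.28041718e-03, -5.39322178e-02, -9.98535424e-01,
         9.99661174e+02],
       [ 0.00000000e+00,  0.00000000e+00,  0.00000000e+00,
         1.00000000e+00]])}
wrist {'vfov': 68.79223452086997, 'cx': 310.4768185925797, 'cy': 243.4063454366747, 'dist_coeffs': array([0.01954645, 0.        , 0.        , 0.        , 0.        ]), 'T': array([[ 4.33997347e-01, -8.60444005e-01, -2.66987673e-01,
         3.67946397e+02],
       [-9.00912526e-01, -4.15063405e-01, -1.26802961e-01,
        -5.72851233e+02],
       [-1.70996543e-03,  2.95564688e-01, -9.55321198e-01,
         3.84161409e+02],
       [ 0.00000000e+00,  0.00000000e+00,  0.00000000e+00,
         1.00000000e+00]])}
```

View pics/top0.png

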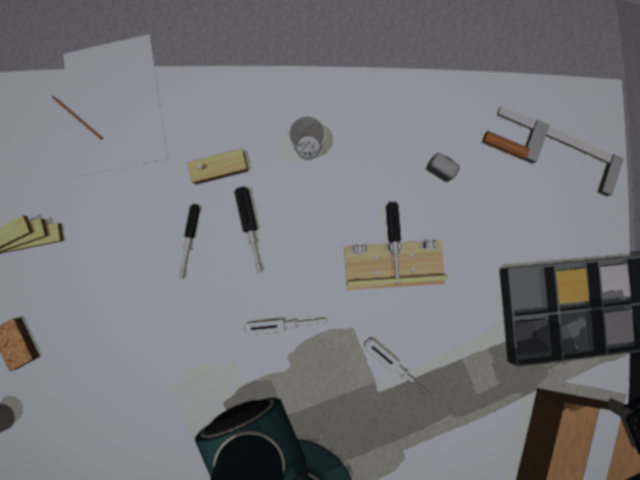

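View pics/side0.png

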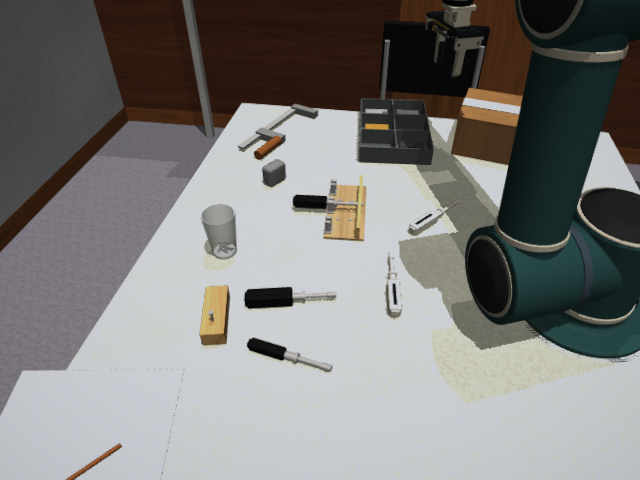

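View pics/wrist0.png

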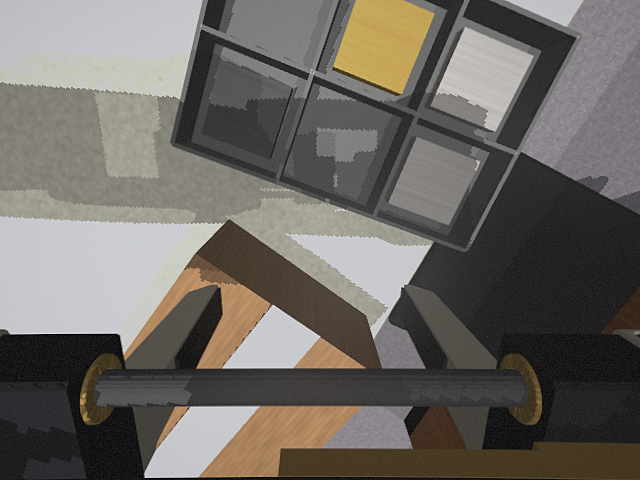

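The top view has robot-forward up and +y to the left. The small driver is near (189,240), the large near (248,230), and the rack near (395,262) with the medium driver in it. Next I'll enlarge the crops to measure.

```bash
cat > h.py <<'E'
import numpy as np, cv2
from bench import arm, eyes, workorder
from scipy.spatial.transform import Rotation as R
def K(i):
    f=240/np.tan(np.radians(i["vfov"])/2)
    return np.array([[f,0,i["cx"]],[0,f,i["cy"]],[0,0,1.]])
def ray(i,p):
    q=cv2.undistortPoints(np.array(p,float).reshape(-1,1,2),K(i),i["dist_coeffs"]).reshape(-1,2)
    d=np.c_[q,np.ones(len(q))]@i["T"][:3,:3].T
    return i["T"][:3,3],d
def onz(i,p,z):
    o,d=ray(i,p); z=np.broadcast_to(z,len(d)); return o+d*((z-o[2])/d[:,2])[:,None]
def proj(i,P):
    Ti=np.linalg.inv(i["T"]); P=np.array(P,float).reshape(-1,3)
    return cv2.projectPoints(P,cv2.Rodrigues(Ti[:3,:3])[0],Ti[:3,3],K(i),i["dist_coeffs"])[0].reshape(-1,2)
def crop(im,x0,y0,w,h,s,name):
    c=cv2.resize(np.ascontiguousarray(im[y0:y0+h,x0:x0+w,::-1]),None,fx=s,fy=s,interpolation=cv2.INTER_CUBIC)
    for k in range(0,w,10):
        cv2.putText(c,str(x0+k),(k*s,8),0,.3,(0,0,255)); cv2.line(c,(k*s,10),(k*s,14),(0,0,255))
    for k in range(0,h,10):
        cv2.putText(c,str(y0+k),(0,k*s+4),0,.3,(0,0,255))
    cv2.imwrite(name,c)
def T(st=None):
    st=st or arm.get_state(); q=st["tool_rot"]
    return np.array(st["eef_pos"]),R.from_quat([q[1],q[2],q[3],q[0]])
E
python3 - <<'E'
from h import *
t=cv2.imread("pics/top0.png")[:,:,::-1]
crop(t,170,175,100,110,7 if 0 else 5,"pics/c1.png")
crop(t,335,190,120,110,5,"pics/c2.png")
s=cv2.imread("pics/side0.png")[:,:,::-1]
crop(s,240,280,110,100,5,"pics/c3.png")
crop(s,285,165,100,90,6,"pics/c4.png")
E
```

```text
(no output)
```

View pics/c1.png

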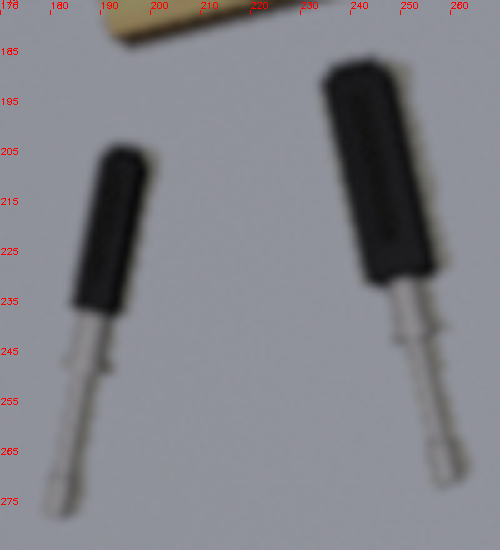

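View pics/c2.png

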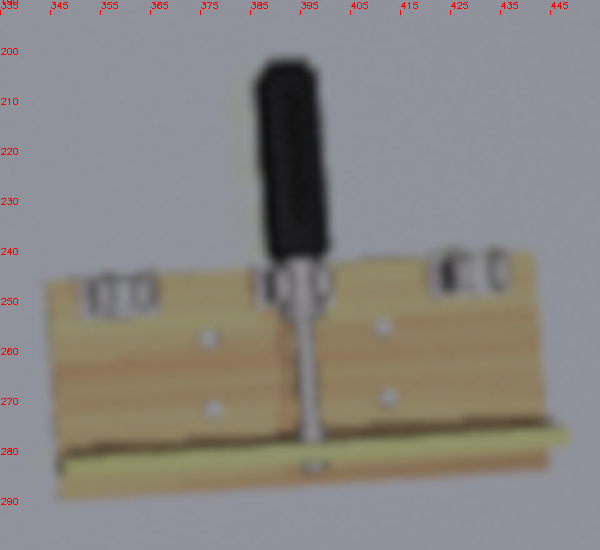

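View pics/c3.png

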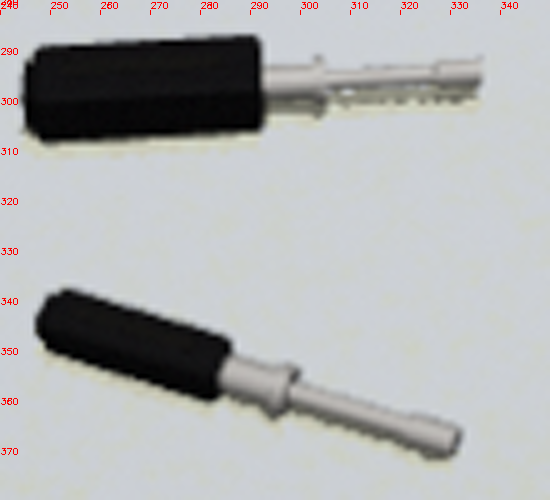

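View pics/c4.png

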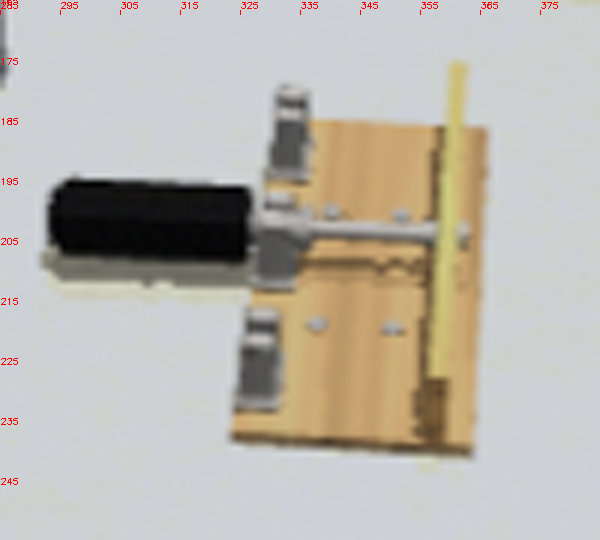

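```bash
python3 - <<'E'
from h import *
np.set_printoptions(precision=1,suppress=True)
i=eyes.camera_info("top"); s=eyes.camera_info("side")
def drv(a,zs):
    P=onz(i,a,zs); d=P[0]-P[2]; print(P.tolist(), 'yaw',np.degrees(np.arctan2(d[1],d[0])), 'len',np.linalg.norm(d[:2]))
    return P
print('small'); drv([(195,204.2),(189.6,237.4),(182.2,278)],[12,12,10])
print('large'); drv([(242.4,187),(250.2,231.4),(260.4,271.8)],[18,18,15])
B=onz(i,[(344,246.6),(441.6,240.4),(444.6,283.6),(346.6,289.6)],6); print(B)
print('side'); 
print(onz(s,[(232+1,238),(463/6+285,455/6+165),(486/6+285,128/6+165)],6))
# side: small tail/handlefront/tip
print(onz(s,[(240+42/5,280+320/5),(240+222/5,280+372/5),(240+455/5,280+440/5)],[10,10,10]))
print(onz(s,[(240+27/5,280+92/5),(240+262/5,280+85/5),(240+482/5,280+72/5)],[15,15,15]))
E
```

```text
small
[[632.4783248193585, 219.46341937776123, 12.0], [560.9482094164508, 228.7158371338616, 12.0], [474.02385334800954, 242.6734165277761, 10.0]] yaw -8.333274817903375 len 160.1453199346401
large
[[669.8934281541455, 117.13697525063944, 18.0], [575.45368239963, 97.85687340980763, 18.0], [490.6982861469192, 74.58843822385023, 15.0]] yaw 13.357098147161382 len 184.1772975209215
[[ 547.4 -101.2    6. ]
 [ 564.3 -310.5    6. ]
 [ 472.  -317.5    6. ]
 [ 456.2 -108.1    6. ]]
side
[[ 751.6  -59.1    6. ]
 [ 455.9 -100.6    6. ]
 [ 469.8 -314.6    6. ]]
[[630.4 222.2  10. ]
 [559.7 232.5  10. ]
 [472.2 245.7  10. ]]
[[666.3 120.5  15. ]
 [574.2 100.3  15. ]
 [488.4  78.2  15. ]]
```

```bash
cat >> h.py <<'E'
def Rt(yaw,pitch,zs):
    """tool rot for a driver with axis yaw (deg), handle raised pitch deg; tool z = zs * driver +x"""
    y=np.radians(yaw);p=np.radians(pitch)
    d=np.array([np.cos(y)*np.cos(p),np.sin(y)*np.cos(p),np.sin(p)])
    l=np.array([-np.sin(y),np.cos(y),0]); u=np.cross(d,l)
    z=zs*d; x=-u; yv=np.cross(z,x)
    return R.from_matrix(np.c_[x,yv,z])
def plan(P,Rg,g,n=None,step=40,astep=6.8):
    """rows in tool axes from the present pose to the goal, straight"""
    p,r=T(); P=np.array(P,float)
    d=P-p; w=(Rg*r.inv()).as_rotvec(); 
    N=max(int(np.ceil(np.linalg.norm(d)/step)),int(np.ceil(np.degrees(np.linalg.norm(w))/astep)),1)
    N=n or N; rows=[]
    print("dist",d.round(1),"ang",np.degrees(w).round(1),"N",N)
    for k in range(N):
        rk=R.from_rotvec(w*k/N)*r
        t=rk.inv().apply(d/N)/10; v=rk.inv().apply(w/N)
        rows.append([round(float(a),2) for a in t]+[round(float(a),3) for a in v]+[g])
    for a in rows: print(str(a)+",")
def st():
    s=arm.get_state(); p,r=T(s); m=r.as_matrix()
    print("t",round(s["clock"],2),"p",p.round(1),"x",m[:,0].round(3),"z",m[:,2].round(3),"F",s["wrist_force"].round(1),"M",s["moment"].round(2),"g",round(s["grip_width"]*93,1),"q",s["joint_pos"].round(2))
E
python3 - <<'E'
from h import *
st(); p,r=T(); i=eyes.camera_info("wrist")
print(r.as_matrix().round(2)); print(r.inv().apply(i["T"][:3,3]-p), r.inv().as_matrix()@i["T"][:3,:3])
plan([560,170,200],Rt(-8,0,-1),9.3)
E
```

```text
t 0.15 p [ 293.4 -607.7  218. ] x [-0.     0.001 -1.   ] z [-0.901 -0.435 -0.   ] F [-0.3 -0.9 -0.1] M [-0.05  0.06  0.  ] g 92.8 q [-1.16  0.12  1.44 -0.    1.58 -0.04]
[[-0.    0.43 -0.9 ]
 [ 0.   -0.9  -0.43]
 [-1.   -0.   -0.  ]]
[-166.1301919     0.85316618  -82.31399432] [[ 7.31787344e-04 -2.95576961e-01  9.55318651e-01]
 [ 9.99999387e-01 -5.77196885e-04 -9.44598952e-04]
 [ 8.30608637e-04  9.55318757e-01  2.95576358e-01]]
dist [266.6 777.7 -18. ] ang [ -0.1  -0.  -33.8] N 21
[0.09, -2.78, -2.75, 0.028, 0.0, 0.0, 9.3],
[0.09, -2.86, -2.67, 0.028, 0.0, 0.0, 9.3],
[0.09, -2.93, -2.59, 0.028, 0.0, 0.0, 9.3],
[0.09, -3.0, -2.51, 0.028, 0.0, 0.0, 9.3],
[0.09, -3.07, -2.42, 0.028, 0.0, 0.0, 9.3],
[0.09, -3.14, -2.34, 0.028, 0.0, 0.0, 9.3],
[0.09, -3.21, -2.25, 0.028, 0.0, 0.0, 9.3],
[0.09, -3.27, -2.16, 0.028, 0.0, 0.0, 9.3],
[0.09, -3.33, -2.06, 0.028, 0.0, 0.0, 9.3],
[0.09, -3.38, -1.97, 0.028, 0.0, 0.0, 9.3],
[0.09, -3.44, -1.87, 0.028, 0.0, 0.0, 9.3],
[0.09, -3.49, -1.78, 0.028, 0.0, 0.0, 9.3],
[0.09, -3.54, -1.68, 0.028, 0.0, 0.0, 9.3],
[0.09, -3.58, -1.58, 0.028, 0.0, 0.0, 9.3],
[0.09, -3.63, -1.48, 0.028, 0.0, 0.0, 9.3],
[0.09, -3.67, -1.38, 0.028, 0.0, 0.0, 9.3],
[0.09, -3.7, -1.27, 0.028, 0.0, 0.0, 9.3],
[0.09, -3.74, -1.17, 0.028, 0.0, 0.0, 9.3],
[0.09, -3.77, -1.06, 0.028, 0.0, 0.0, 9.3],
[0.09, -3.8, -0.96, 0.028, 0.0, 0.0, 9.3],
[0.09, -3.82, -0.85, 0.028, 0.0, 0.0, 9.3],
```

```bash
python3 - <<'E'
from h import *
plan([570,165,140],Rt(-8,0,1),9.3)
E
```

```text
dist [276.6 772.7 -78. ] ang [ 0.000e+00 -1.000e-01  1.462e+02] N 22
[0.36, -2.62, -2.66, -0.116, -0.0, 0.0, 9.3],
[0.36, -2.29, -2.94, -0.116, -0.0, 0.0, 9.3],
[0.36, -1.93, -3.19, -0.116, -0.0, 0.0, 9.3],
[0.36, -1.55, -3.39, -0.116, -0.0, 0.0, 9.3],
[0.36, -1.15, -3.55, -0.116, -0.0, 0.0, 9.3],
[0.36, -0.73, -3.66, -0.116, -0.0, 0.0, 9.3],
[0.36, -0.3, -3.72, -0.116, -0.0, 0.0, 9.3],
[0.36, 0.13, -3.73, -0.116, -0.0, 0.0, 9.3],
[0.36, 0.56, -3.69, -0.116, -0.0, 0.0, 9.3],
[0.36, 0.98, -3.6, -0.116, -0.0, 0.0, 9.3],
[0.36, 1.39, -3.46, -0.116, -0.0, 0.0, 9.3],
[0.36, 1.78, -3.28, -0.116, -0.0, 0.0, 9.3],
[0.35, 2.15, -3.05, -0.116, -0.0, 0.0, 9.3],
[0.35, 2.49, -2.78, -0.116, -0.0, 0.0, 9.3],
[0.35, 2.8, -2.47, -0.116, -0.0, 0.0, 9.3],
[0.35, 3.06, -2.13, -0.116, -0.0, 0.0, 9.3],
[0.35, 3.29, -1.76, -0.116, -0.0, 0.0, 9.3],
[0.35, 3.47, -1.37, -0.116, -0.0, 0.0, 9.3],
[0.35, 3.61, -0.96, -0.116, -0.0, 0.0, 9.3],
[0.35, 3.69, -0.53, -0.116, -0.0, 0.0, 9.3],
[0.35, 3.73, -0.1, -0.116, -0.0, 0.0, 9.3],
[0.35, 3.72, 0.33, -0.116, -0.0, 0.0, 9.3],
```

Emit:
{"method": "arm_command", "body": {
  "moves": [
    [[0,-2.6,-2.7,-0.116,0,0,9.3],[0,-2.3,-2.9,-0.116,0,0,9.3],[0,-1.9,-3.2,-0.116,0,0,9.3],[0,-1.6,-3.4,-0.116,0,0,9.3],[0,-1.2,-3.6,-0.116,0,0,9.3],[0,-0.7,-3.7,-0.116,0,0,9.3],[0,-0.3,-3.7,-0.116,0,0,9.3],[0,0.1,-3.7,-0.116,0,0,9.3],[0,0.6,-3.7,-0.116,0,0,9.3],[0,1.0,-3.6,-0.116,0,0,9.3]]
  ]
}}

```text
clock: 0.98
eef_pos: [413.6, -243.4, 213.6]
tool_rot: [0.517, 0.48, 0.522, -0.479]
wrist_force: [0.4, -0.1, -0.0]
grip_width: 1.002
```

```bash
python3 - <<'E'
from h import *
st()
plan([570,165,140],Rt(-8,0,1),9.3)
E
```

```text
t 0.98 p [ 413.6 -243.4  213.6] x [-0.004  0.005 -1.   ] z [ 0.08  -0.997 -0.006] F [ 0.4 -0.1 -0. ] M [-0.04 -0.12 -0.02] g 93.2 q [-0.59 -0.31  1.85  0.    1.61 -0.67]
dist [156.4 408.4 -73.6] ang [-0.1 -0.4 77.4] N 12
[0.63, 1.57, -3.28, -0.113, -0.001, -0.0, 9.3],
[0.62, 1.93, -3.09, -0.113, -0.001, -0.0, 9.3],
[0.62, 2.27, -2.85, -0.113, -0.001, -0.0, 9.3],
[0.62, 2.57, -2.58, -0.113, -0.001, -0.0, 9.3],
[0.62, 2.85, -2.27, -0.113, -0.001, -0.0, 9.3],
[0.62, 3.08, -1.94, -0.113, -0.001, -0.0, 9.3],
[0.62, 3.28, -1.58, -0.113, -0.001, -0.0, 9.3],
[0.62, 3.44, -1.2, -0.113, -0.001, -0.0, 9.3],
[0.61, 3.55, -0.81, -0.113, -0.001, -0.0, 9.3],
[0.61, 3.62, -0.41, -0.113, -0.001, -0.0, 9.3],
[0.61, 3.64, 0.0, -0.113, -0.001, -0.0, 9.3],
[0.61, 3.62, 0.41, -0.113, -0.001, -0.0, 9.3],
```

Emit:
{"method": "arm_command", "body": {
  "moves": [
    [[0.6,1.6,-3.3,-0.113,0,0,9.3],[0.6,1.9,-3.1,-0.113,0,0,9.3],[0.6,2.3,-2.9,-0.113,0,0,9.3],[0.6,2.6,-2.6,-0.113,0,0,9.3],[0.6,2.9,-2.3,-0.113,0,0,9.3],[0.6,3.1,-1.9,-0.113,0,0,9.3],[0.6,3.3,-1.6,-0.113,0,0,9.3],[0.6,3.4,-1.2,-0.113,0,0,9.3],[0.6,3.6,-0.8,-0.113,0,0,9.3],[0.6,3.6,-0.4,-0.113,0,0,9.3]]
  ]
}}

```text
clock: 1.82
eef_pos: [536.6, 121.3, 154.2]
tool_rot: [0.699, 0.108, 0.699, -0.105]
wrist_force: [1.7, -0.9, 0.4]
grip_width: 1.003
```

Emit:
{"method": "arm_command", "body": {
  "moves": [
    [[0.6,3.6,0,-0.113,0,0,9.3],[0.6,3.6,0.4,-0.113,0,0,9.3],[0,0,0,0,0,0,9.3]]
  ]
}}

```text
clock: 2.07
eef_pos: [558.1, 199.3, 139.7]
tool_rot: [0.707, 0.02, 0.707, -0.017]
wrist_force: [0.7, -0.2, -0.5]
grip_width: 0.998
```

```bash
python3 - <<'E'
from h import *
st()
im=eyes.read_camera("wrist"); cv2.imwrite("pics/w1.png",im[:,:,::-1]); np.save("w1.npy",eyes.camera_info("wrist")["T"])
E
```

```text
t 2.07 p [558.1 199.3 139.7] x [-0.     0.004 -1.   ] z [ 0.999 -0.052 -0.001] F [ 0.7 -0.2 -0.5] M [ 0.07 -0.14  0.03] g 92.8 q [ 0.3  -0.03  1.72  0.    1.45 -1.22]
```

View pics/w1.png

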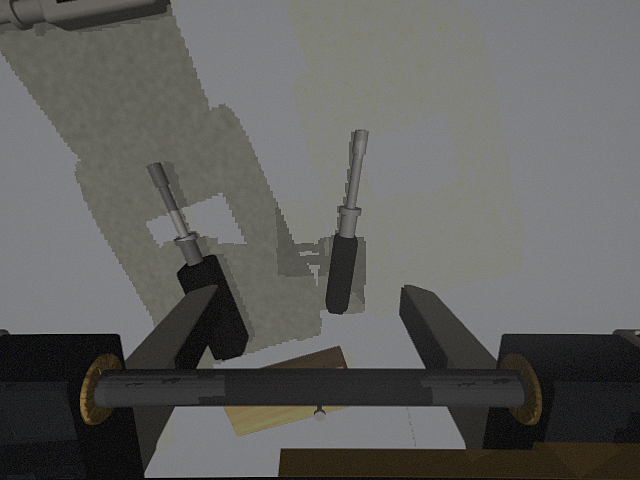

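```bash
python3 - <<'E'
from h import *
t=cv2.imread("pics/w1.png")[:,:,::-1]
crop(t,310,120,70,200,3,"pics/c5.png")
crop(t,140,155,120,210,3,"pics/c6.png")
a=cv2.imread("pics/c5.png"); b=cv2.imread("pics/c6.png")
h=max(a.shape[0],b.shape[0]); c=np.zeros((h,a.shape[1]+b.shape[1],3),np.uint8); c[:a.shape[0],:a.shape[1]]=a; c[:b.shape[0],a.shape[1]:]=b
cv2.imwrite("pics/c56.png",np.clip(c*1.6,0,255).astype(np.uint8)[:600])
E
```

```text
(no output)
```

View pics/c56.png

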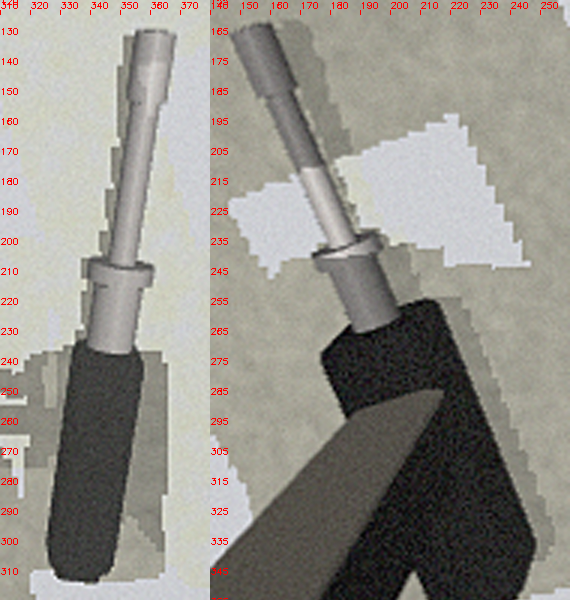

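```bash
python3 - <<'E'
from h import *
i=eyes.camera_info("wrist"); i["T"]=np.load("w1.npy")
P=onz(i,[(362,130.7),(350.3,210.7),(347,231),(335.7,313)],[10,10,10,18]); print(P)
d=P[2]-P[0]; print(np.degrees(np.arctan2(d[1],d[0]))); d=P[3]-P[0]; print(np.degrees(np.arctan2(d[1],d[0])),np.hypot(*d[:2]))
L=onz(i,[(140+(255-210)/3,155+22/3),(140+(347-210)/3,155+250/3),(140+(374-210)/3,155+317/3)],[15]*3); print(L)
d=L[1]-L[0]; print(np.degrees(np.arctan2(d[1],d[0])))
y=np.radians(-7.8); 
E
```

```text
[[474.32662763 243.30784515  10.        ]
 [539.08352353 232.32867491  10.        ]
 [556.9719628  228.99357018  10.        ]
 [631.87481263 215.68420414  18.        ]]
-9.826216460575338
-9.944843483005204 159.95154309770598
[[489.0475158   75.38089222  15.        ]
 [553.83191103  89.39161922  15.        ]
 [574.59711127  93.91462236  15.        ]]
12.203248603761349
```

```bash
python3 - <<'E'
from h import *
plan([579,226,50],Rt(-9.5,0,1),5,n=4)
E
```

```text
dist [ 21.3  28.7 -90. ] ang [-0.2 -0.  -6.2] N 4
[2.25, 0.74, 0.49, 0.027, -0.0, -0.001, 5],
[2.25, 0.75, 0.47, 0.027, -0.0, -0.001, 5],
[2.25, 0.77, 0.45, 0.027, -0.0, -0.001, 5],
[2.25, 0.78, 0.43, 0.027, -0.0, -0.001, 5],
```

Emit:
{"method": "arm_command", "body": {
  "moves": [
    [[2.2,0.7,0.5,0.027,0,0,5],[2.2,0.8,0.5,0.027,0,0,5],[2.2,0.8,0.5,0.027,0,0,5],[2.2,0.8,0.4,0.027,0,0,5],[0,0,0,0,0,0,5]]
  ]
}}

```text
clock: 2.53
eef_pos: [580.7, 225.3, 51.0]
tool_rot: [0.705, 0.064, 0.704, -0.062]
wrist_force: [0.1, 0.1, -1.1]
grip_width: 0.689
```

```bash
python3 - <<'E'
from h import *
st()
plan([579,226,3],Rt(-9.5,0,1),5,n=2)
im=eyes.read_camera("wrist"); cv2.imwrite("pics/w2.png",im[:,:,::-1])
E
```

```text
t 2.53 p [580.7 225.3  51. ] x [ 0.002  0.003 -1.   ] z [ 0.984 -0.177  0.002] F [ 0.1  0.1 -1.1] M [-0.02 -0.15 -0.01] g 64.1 q [ 0.33  0.1   1.74  0.    1.3  -1.07]
dist [ -1.7   0.7 -48. ] ang [-0.2  0.1  0.7] N 2
[2.4, 0.01, -0.1, -0.006, 0.001, -0.002, 5],
[2.4, 0.02, -0.09, -0.006, 0.001, -0.002, 5],
```

View pics/w2.png

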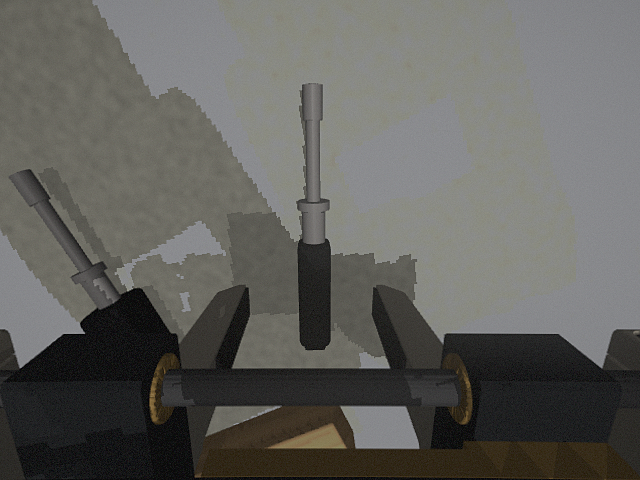

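The small driver, tip (312,85) to tail (314,348), is aligned and centred between the fingers. I'll descend and grip.

Emit:
{"method": "arm_command", "body": {
  "moves": [
    [[2.0,0,-0.1,0,0,0,4],[2.0,0,-0.1,0,0,0,4],[0.7,0,0,0,0,0,4],[0,0,0,0,0,0,4]]
  ],
  "newtons": 30
}}

```text
clock: 2.92
eef_pos: [581.2, 222.8, 12.2]
tool_rot: [0.708, 0.064, 0.701, -0.06]
wrist_force: [-0.6, -0.4, -0.3]
grip_width: 0.436
```

Emit:
{"method": "arm_command", "body": {
  "moves": [
    [[0,0,0,0,0,0,0],[0,0,0,0,0,0,0],[0,0,0,0,0,0,0],[0,0,0,0,0,0,0],[0,0,0,0,0,0,0],[0,0,0,0,0,0,0]]
  ],
  "newtons": 30
}}

```text
clock: 3.42
eef_pos: [583.6, 222.2, 19.6]
tool_rot: [0.71, 0.065, 0.699, -0.06]
wrist_force: [-0.0, 0.1, -1.0]
grip_width: 0.21
```

```bash
python3 - <<'E'
from h import *
st()
E
```

```text
t 3.42 p [583.6 222.2  19.6] x [ 0.017  0.007 -1.   ] z [ 0.984 -0.176  0.015] F [-0.   0.1 -1. ] M [ 0.06 -0.13  0.04] g 19.5 q [ 0.32  0.12  1.77  0.    1.23 -1.07]
```

```bash
python3 - <<'E'
from h import *
im=eyes.read_camera("wrist"); cv2.imwrite("pics/w3.png",im[:,:,::-1])
im=eyes.read_camera("side"); crop(im,200,270,150,120,5,"pics/s3.png")
st()
E
```

```text
t 3.52 p [583.5 222.2  19.4] x [ 0.016  0.007 -1.   ] z [ 0.984 -0.176  0.015] F [-0.4 -0.5 -0.4] M [ 0.03 -0.1   0.02] g 18.7 q [ 0.32  0.12  1.77  0.    1.23 -1.07]
```

View pics/w3.png

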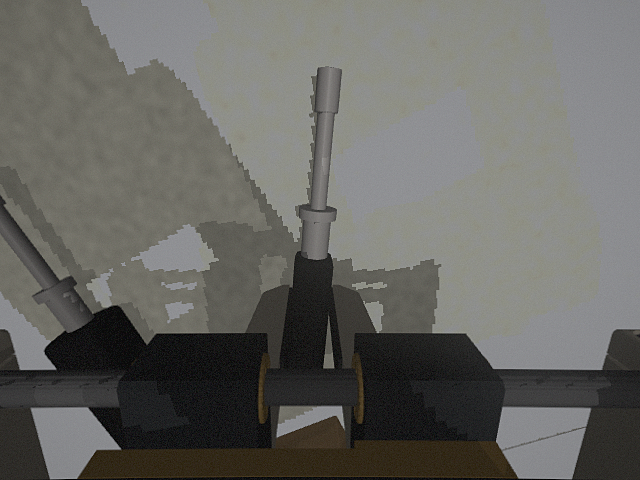

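View pics/s3.png

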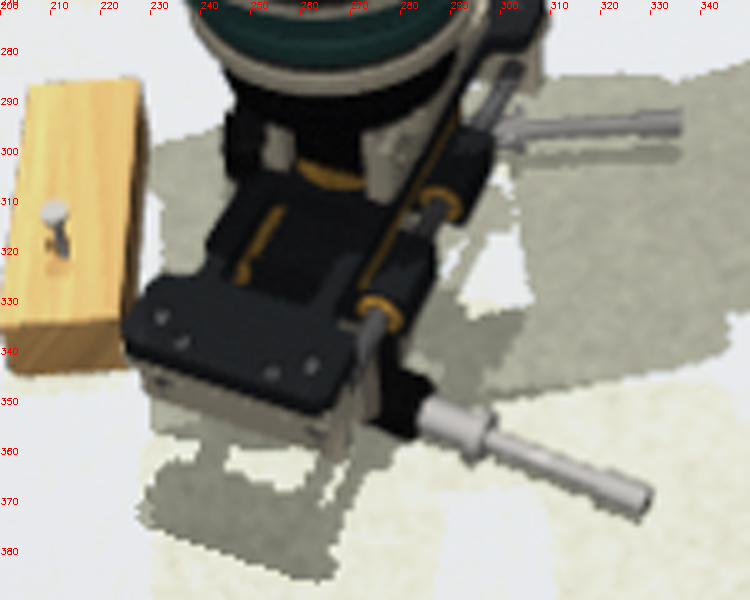

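```bash
python3 - <<'E'
from h import *
i=eyes.camera_info("wrist"); p,r=T(); s=arm.get_state()
for x in (-20,0,10,20):
  print(x,proj(i,[p+r.apply([x,y,z]) for y in (-46.5,46.5) for z in(-7.5,7.5)]).round(0).tolist())
print(s["wrist_force"],s["effort"],s["joint_vel"])
t=cv2.imread("pics/w3.png")[:,:,::-1]
crop(t,230,230,170,130,4,"pics/c7.png")
c=cv2.imread("pics/c7.png");cv2.imwrite("pics/c7.png",np.clip(c*2.0,0,255).astype(np.uint8))
E
```

```text
-20 [[211.0, 306.0], [214.0, 334.0], [413.0, 305.0], [411.0, 334.0]]
0 [[222.0, 287.0], [224.0, 314.0], [402.0, 287.0], [400.0, 313.0]]
10 [[226.0, 280.0], [228.0, 305.0], [398.0, 280.0], [396.0, 305.0]]
20 [[230.0, 273.0], [232.0, 297.0], [394.0, 273.0], [392.0, 297.0]]
[-0.36052831 -0.49897615 -0.37857512] [-4.97339526e-02 -6.73328590e+01 -5.69750834e+01  3.05991049e-02
  1.91889878e-02 -2.89911412e-03] [ 3.30115999e-04  4.34387016e-03  4.36046840e-03 -2.08706434e-05
 -1.19962898e-03  1.77034269e-03]
```

View pics/c7.png

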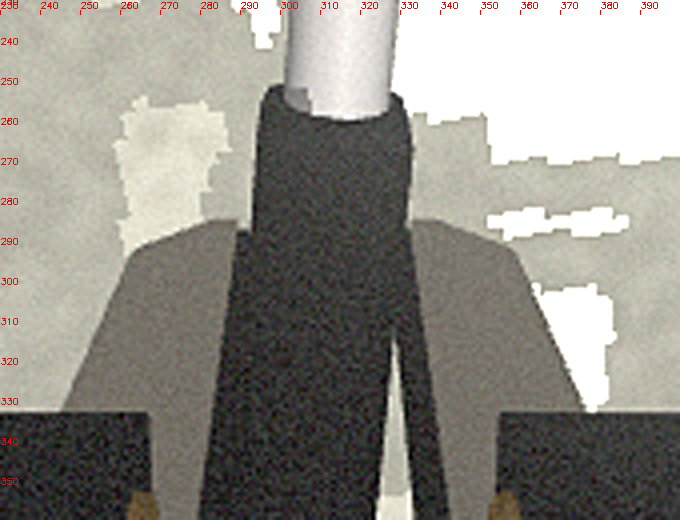

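The handle's black face runs between the fingertips, which sit at about (240,285) and (332,285). The TCP is at z≈19, so the grip is only on the top edge. I'll open, go lower and watch the tracking.

Emit:
{"method": "arm_command", "body": {
  "moves": [
    [[0,0,0,0,0,0,5],[0,0,0,0,0,0,5],[0,0,0,0,0,0,5],[0,0,0,0,0,0,5]]
  ]
}}

```text
clock: 3.85
eef_pos: [583.4, 222.3, 19.2]
tool_rot: [0.71, 0.065, 0.699, -0.06]
wrist_force: [0.4, -0.4, 0.1]
grip_width: 0.441
```

```bash
python3 - <<'E'
from h import *
st()
im=eyes.read_camera("wrist"); cv2.imwrite("pics/w4.png",im[:,:,::-1])
st()
plan([580,225,12],Rt(-9.5,0,1),5,n=1)
E
```

```text
t 3.85 p [583.4 222.3  19.2] x [ 0.016  0.007 -1.   ] z [ 0.984 -0.176  0.015] F [ 0.4 -0.4  0.1] M [ 0.07 -0.13 -0.02] g 41.0 q [ 0.32  0.12  1.77  0.    1.23 -1.07]
t 3.9 p [583.4 222.3  19.2] x [ 0.016  0.007 -1.   ] z [ 0.984 -0.176  0.015] F [-0.7 -0.8  0.1] M [ 0.05 -0.08 -0.  ] g 45.4 q [ 0.32  0.12  1.77  0.    1.23 -1.07]
dist [-3.4  2.7 -7.2] ang [-0.4  0.9  0.6] N 1
[0.72, 0.2, -0.39, -0.011, 0.015, -0.009, 5],
```

View pics/w4.png

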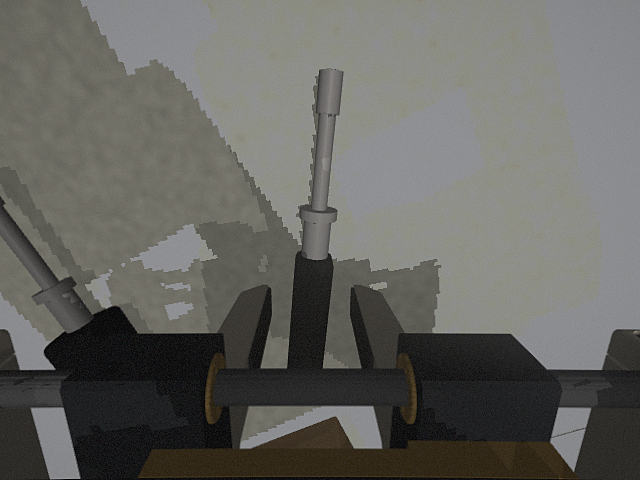

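Emit:
{"method": "arm_command", "body": {
  "moves": [
    [[0.7,0,-0.3,-0.011,0.015,0,5],[0.0,0,0,0,0,0,5]]
  ]
}}

```text
clock: 4.07
eef_pos: [580.2, 223.0, 11.7]
tool_rot: [0.704, 0.061, 0.705, -0.055]
wrist_force: [0.7, -0.6, -0.3]
grip_width: 0.533
```

```bash
python3 - <<'E'
from h import *
st()
E
```

```text
t 4.07 p [580.2 223.   11.7] x [ 0.     0.009 -1.   ] z [ 0.986 -0.164 -0.002] F [ 0.7 -0.6 -0.3] M [ 0.05 -0.13 -0.01] g 49.5 q [ 0.32  0.13  1.77  0.01  1.24 -1.09]
```

Emit:
{"method": "arm_command", "body": {
  "moves": [
    [[0.6,0,0,0,0,0,5],[0.0,0,0,0,0,0,5]]
  ]
}}

```text
clock: 4.23
eef_pos: [580.0, 223.0, 4.6]
tool_rot: [0.704, 0.061, 0.705, -0.055]
wrist_force: [-0.8, 0.3, -0.6]
grip_width: 0.535
```

```bash
python3 - <<'E'
from h import *
st()
E
```

```text
t 4.23 p [580.  223.    4.6] x [-0.001  0.009 -1.   ] z [ 0.987 -0.164 -0.002] F [-0.8  0.3 -0.6] M [ 0.   -0.14  0.02] g 49.7 q [ 0.32  0.14  1.78  0.01  1.22 -1.09]
```

Emit:
{"method": "arm_command", "body": {
  "moves": [
    [[0,0,0,0,0,0,1.5],[0,0,0,0,0,0,1.5],[0,0,0,0,0,0,1.5]]
  ],
  "newtons": 12
}}

```text
clock: 4.48
eef_pos: [579.9, 222.9, 3.9]
tool_rot: [0.704, 0.061, 0.706, -0.055]
wrist_force: [-0.2, -0.3, 1.0]
grip_width: 0.372
```

```bash
python3 - <<'E'
from h import *
st()
E
```

```text
t 4.48 p [579.9 222.9   3.9] x [-0.002  0.009 -1.   ] z [ 0.987 -0.164 -0.003] F [-0.2 -0.3  1. ] M [ 0.08 -0.15  0.03] g 34.6 q [ 0.32  0.14  1.78  0.01  1.22 -1.09]
```

Emit:
{"method": "arm_command", "body": {
  "moves": [
    [[0,0,0,0,0,0,1.5],[0,0,0,0,0,0,1.5]]
  ]
}}

```text
clock: 4.65
eef_pos: [580.0, 222.9, 4.1]
tool_rot: [0.704, 0.061, 0.705, -0.055]
wrist_force: [-0.9, -0.0, -0.4]
grip_width: 0.229
```

```bash
python3 - <<'E'
from h import *
st()
im=eyes.read_camera("wrist"); cv2.imwrite("pics/w5.png",im[:,:,::-1])
E
```

```text
t 4.65 p [580.  222.9   4.1] x [-0.001  0.009 -1.   ] z [ 0.986 -0.164 -0.003] F [-0.9 -0.  -0.4] M [-0.09 -0.09 -0.04] g 21.3 q [ 0.32  0.14  1.78  0.01  1.22 -1.09]
```

View pics/w5.png

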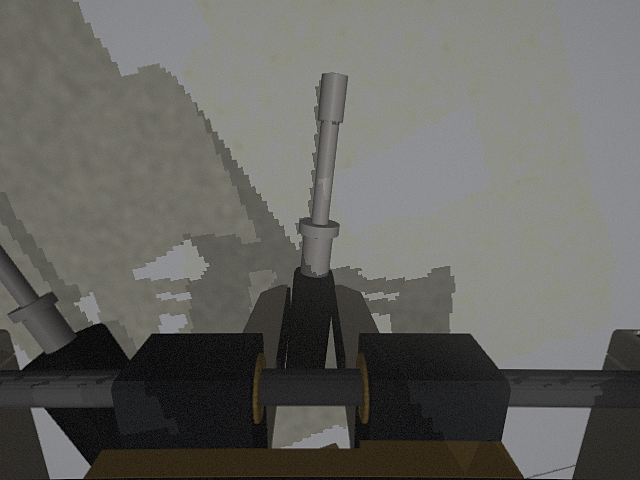

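Emit:
{"method": "arm_command", "body": {
  "moves": [
    [[0,0,0,0,0,0,1.0],[0,0,0,0,0,0,1.0],[0,0,0,0,0,0,1.0]]
  ],
  "newtons": 30
}}

```text
clock: 4.95
eef_pos: [580.0, 222.9, 4.3]
tool_rot: [0.704, 0.061, 0.705, -0.055]
wrist_force: [0.3, 0.3, -0.5]
grip_width: 0.214
```

```bash
python3 - <<'E'
from h import *
st()
E
```

```text
t 4.95 p [580.  222.9   4.3] x [-0.001  0.009 -1.   ] z [ 0.986 -0.164 -0.003] F [ 0.3  0.3 -0.5] M [ 0.06 -0.16  0.08] g 19.9 q [ 0.32  0.14  1.78  0.01  1.22 -1.09]
```

Gripped at 19.9 mm. Now lift, and look.

Emit:
{"method": "arm_command", "body": {
  "moves": [
    [[-1.5,0,0,0,0,0,1.0],[-3.5,0,0,0,0,0,1.0],[-3.5,0,0,0,0,0,1.0],[-3.5,0,0,0,0,0,1.0]]
  ]
}}

```text
clock: 5.28
eef_pos: [576.2, 220.5, 118.8]
tool_rot: [0.699, 0.059, 0.71, -0.057]
wrist_force: [1.2, 0.0, -0.1]
grip_width: 0.212
```

```bash
python3 - <<'E'
from h import *
st()
im=eyes.read_camera("wrist"); cv2.imwrite("pics/w6.png",im[:,:,::-1]);st()
E
```

```text
t 5.28 p [576.2 220.5 118.8] x [-0.015  0.004 -1.   ] z [ 0.986 -0.164 -0.016] F [ 1.2  0.  -0.1] M [ 0.08 -0.14 -0.01] g 19.7 q [ 0.32  0.04  1.68  0.01  1.43 -1.09]
t 5.33 p [578.7 221.3 127.2] x [-0.006  0.007 -1.   ] z [ 0.986 -0.164 -0.008] F [1.7 1.3 8.3] M [ 0.08 -0.18  0.02] g 19.8 q [ 0.32  0.04  1.67  0.01  1.43 -1.09]
```

View pics/w6.png

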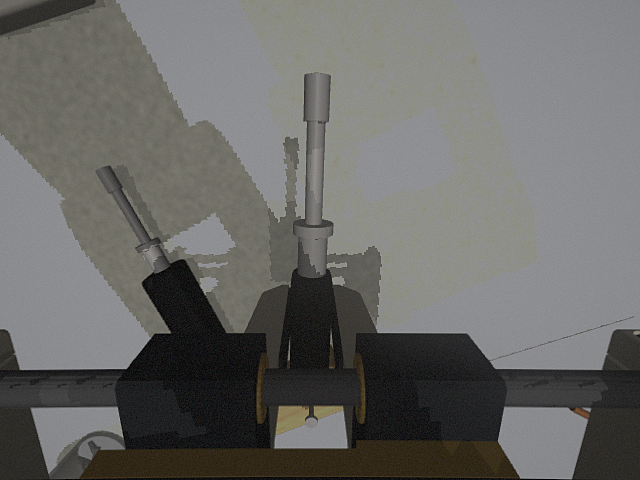

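Emit:
{"method": "arm_command", "body": {
  "moves": [
    [[-1.0,0,0,0,0,0,1.0],[0,0,0,0,0,0,1.0],[0,0,0,0,0,0,1.0]]
  ]
}}

```text
clock: 5.58
eef_pos: [579.8, 221.6, 141.2]
tool_rot: [0.704, 0.061, 0.705, -0.055]
wrist_force: [-0.2, -0.4, -1.3]
grip_width: 0.209
```

```bash
python3 - <<'E'
from h import *
st()
im=eyes.read_camera("wrist"); cv2.imwrite("pics/w7.png",im[:,:,::-1]);st()
crop(im,270,60,90,225,3,"pics/c8.png")
c=cv2.imread("pics/c8.png");cv2.imwrite("pics/c8.png",np.clip(c*1.6,0,255).astype(np.uint8)[:600])
s=eyes.read_camera("side"); crop(s,200,200,200,160,4,"pics/s7.png")
i=eyes.camera_info("top"); print(onz(i,[(307,148)],0), onz(i,[(307,130)],110))
plan([590,-280,190],Rt(4.6,20,1),1.0)
E
```

```text
t 5.58 p [579.8 221.6 141.2] x [-0.001  0.009 -1.   ] z [ 0.986 -0.164 -0.003] F [-0.2 -0.4 -1.3] M [ 0.04 -0.15 -0.01] g 19.4 q [ 0.32  0.03  1.66  0.01  1.45 -1.09]
t 5.63 p [579.9 221.6 141.1] x [-0.001  0.009 -1.   ] z [ 0.986 -0.164 -0.003] F [-0.4  0.  -0.3] M [ 0.04 -0.13  0.02] g 20.2 q [ 0.32  0.03  1.66  0.01  1.45 -1.09]
[[760.94995792 -18.167993     0.        ]] [[767.8962391  -20.54995143 110.        ]]
dist [  10.3 -501.5   49.5] ang [ -1.3 -20.2  13.8] N 13
[-0.41, -3.79, 0.71, -0.019, -0.027, 0.003, 1.0],
[-0.41, -3.8, 0.65, -0.019, -0.027, 0.003, 1.0],
[-0.4, -3.81, 0.59, -0.019, -0.027, 0.003, 1.0],
[-0.39, -3.82, 0.53, -0.019, -0.027, 0.003, 1.0],
[-0.39, -3.83, 0.47, -0.019, -0.027, 0.003, 1.0],
[-0.39, -3.84, 0.4, -0.019, -0.027, 0.003, 1.0],
[-0.39, -3.84, 0.34, -0.019, -0.027, 0.003, 1.0],
[-0.39, -3.85, 0.28, -0.019, -0.027, 0.003, 1.0],
[-0.39, -3.85, 0.22, -0.019, -0.027, 0.003, 1.0],
[-0.4, -3.85, 0.16, -0.019, -0.027, 0.003, 1.0],
[-0.41, -3.85, 0.1, -0.019, -0.027, 0.003, 1.0],
[-0.41, -3.85, 0.04, -0.019, -0.027, 0.003, 1.0],
[-0.42, -3.85, -0.03, -0.019, -0.027, 0.003, 1.0],
```

View pics/c8.png

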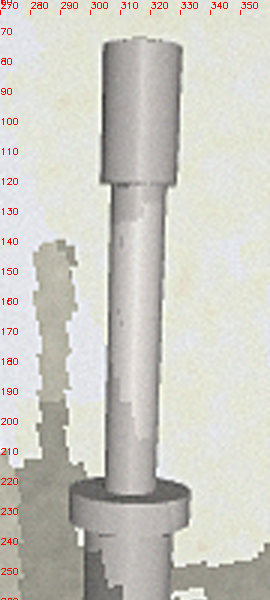

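View pics/s7.png

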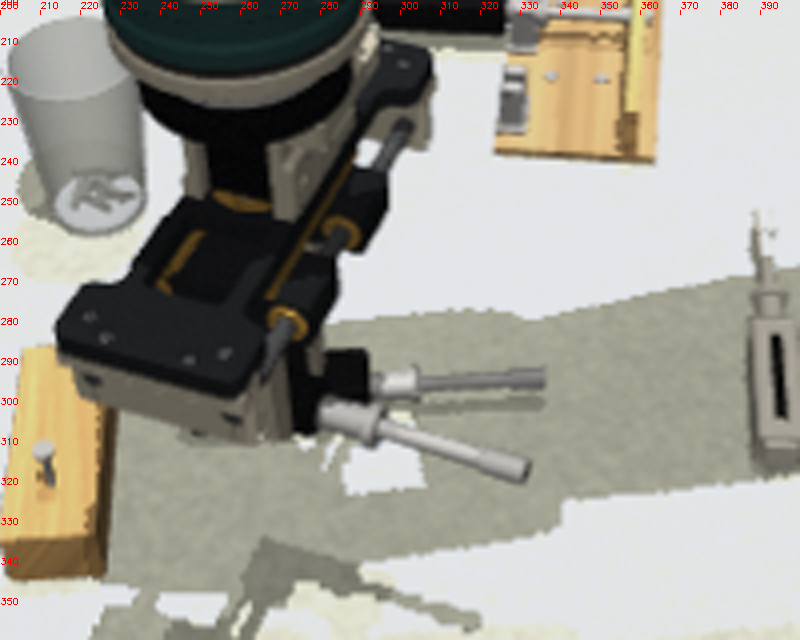

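```bash
cat >> h.py <<'E'
def tool_pts(pix,xt,i=None):
    """pixels in wrist image -> tool coords on plane tool x = xt"""
    i=i or eyes.camera_info("wrist"); p,r=T()
    o,d=ray(i,pix); o=r.inv().apply(o-p); d=r.inv().apply(d)
    xt=np.broadcast_to(xt,len(d))
    return o+d*((xt-o[0])/d[:,0])[:,None]
E
python3 - <<'E'
from h import *
np.set_printoptions(precision=2,suppress=True)
# silhouettes left/right
L=[(304.9,75),(304.5,100),(303.9,120)];Rr=[(331,75),(330,100),(329.2,120)]
for nm,a,b in [("socket",(304.5,100),(330,100)),("shank",(306.8,160),(324,160)),("collar",(293.3,227),(333.3,227)),("neck",(298,255),(327.3,255))]:
    A=tool_pts([a,b],-6); print(nm,A.mean(0),"width",A[1]-A[0])
print(tool_pts([(318,74)],-6),tool_pts([(316.5,121.5)],-6-5.5),tool_pts([(313,237)],-6-9.5),tool_pts([(313.,222)],-6-9))
E
```

```text
socket [ -6.     2.06 -96.55] width [ 0.   10.79  0.01]
shank [ -6.     1.36 -71.87] width [0.   7.65 0.01]
collar [ -6.     0.47 -41.14] width [ 0.   18.84  0.02]
neck [ -6.     0.18 -27.19] width [ 0.   14.15  0.02]
[[  -6.      2.32 -106.49]] [[-11.5    1.69 -87.8 ]] [[-15.5    0.26 -38.98]] [[-15.     0.26 -45.75]]
```

```bash
cat >> h.py <<'E'
RY=4.6; RO=np.array([546.9,-206.6,0.])   # rack yaw, origin
def rk(x,y,z):
    a=np.radians(RY); return RO+np.array([x*np.cos(a)-y*np.sin(a),x*np.sin(a)+y*np.cos(a),z])
SM=dict(tip=np.array([-6,2.3,-106.5]),a=0.027)
def goal(tipw,pitch,D=SM,yaw=None,pit0=0):
    Rd=Rt(RY if yaw is None else yaw,pitch,1)
    C=R.from_euler('xy',[D["a"],D.get("b",0.)])
    Rg=Rd*C.inv()
    return tipw-Rg.apply(D["tip"]),Rg
E
python3 - <<'E'
from h import *
P,Rg=goal(rk(-78+60,-75,110),20); print(P)
plan(P,Rg,1.0)
E
```

```text
[ 636.74892105 -274.035442    140.79495025]
dist [ 5.710e+01 -4.956e+02  3.000e-01] ang [ -1.6 -20.2  15.3] N 13
[-0.04, -3.69, 1.06, -0.021, -0.027, 0.002, 1.0],
[-0.02, -3.71, 0.98, -0.021, -0.027, 0.002, 1.0],
[-0.0, -3.73, 0.9, -0.021, -0.027, 0.002, 1.0],
[0.01, -3.75, 0.83, -0.021, -0.027, 0.002, 1.0],
[0.03, -3.76, 0.75, -0.021, -0.027, 0.002, 1.0],
[0.04, -3.78, 0.67, -0.021, -0.027, 0.002, 1.0],
[0.05, -3.79, 0.59, -0.021, -0.027, 0.002, 1.0],
[0.05, -3.8, 0.51, -0.021, -0.027, 0.002, 1.0],
[0.06, -3.81, 0.43, -0.021, -0.027, 0.002, 1.0],
[0.06, -3.82, 0.35, -0.021, -0.027, 0.002, 1.0],
[0.06, -3.83, 0.26, -0.021, -0.027, 0.002, 1.0],
[0.06, -3.83, 0.18, -0.021, -0.027, 0.002, 1.0],
[0.05, -3.84, 0.1, -0.021, -0.027, 0.002, 1.0],
```

Emit:
{"method": "arm_command", "body": {
  "moves": [
    [[0,-3.7,1.1,-0.02,-0.027,0,1.0],[0,-3.7,1.0,-0.02,-0.027,0,1.0],[0,-3.7,0.9,-0.02,-0.027,0,1.0],[0,-3.7,0.8,-0.02,-0.027,0,1.0],[0,-3.8,0.8,-0.02,-0.027,0,1.0],[0,-3.8,0.7,-0.02,-0.027,0,1.0],[0.1,-3.8,0.6,-0.02,-0.027,0,1.0],[0.1,-3.8,0.5,-0.02,-0.027,0,1.0],[0.1,-3.8,0.4,-0.02,-0.027,0,1.0],[0.1,-3.8,0.3,-0.02,-0.027,0,1.0]]
  ]
}}

```text
clock: 6.52
eef_pos: [620.4, -168.5, 126.5]
tool_rot: [0.792, -0.024, 0.61, 0.014]
wrist_force: [0.2, 0.9, -0.5]
grip_width: 0.211
```

```bash
python3 - <<'E'
from h import *
st()
P,Rg=goal(rk(-78+60,-75,110),20)
plan(P,Rg,1.0)
E
```

```text
t 6.52 p [ 620.4 -168.5  126.5] x [ 0.255 -0.007 -0.967] z [0.966 0.056 0.254] F [ 0.2  0.9 -0.5] M [ 0.12 -0.04  0.02] g 19.6 q [-0.34 -0.07  1.8   0.09  1.17 -1.99]
dist [  16.4 -105.5   14.3] ang [ 1.1 -5.2  3.2] N 3
[-0.3, -3.55, 0.45, -0.016, -0.031, 0.009, 1.0],
[-0.32, -3.55, 0.41, -0.016, -0.031, 0.009, 1.0],
[-0.34, -3.56, 0.36, -0.016, -0.031, 0.009, 1.0],
```

Emit:
{"method": "arm_command", "body": {
  "moves": [
    [[-0.3,-3.0,0.4,-0.016,-0.03,0.01,1.0],[-0.3,-3.0,0.4,-0.016,-0.03,0.01,1.0],[-0.3,-2.2,0.3,-0.016,-0.03,0.01,1.0],[0,0,0,0,0,0,1.0],[0,0,0,0,0,0,1.0]]
  ]
}}

```text
clock: 6.93
eef_pos: [630.1, -260.7, 130.3]
tool_rot: [0.816, -0.031, 0.575, 0.041]
wrist_force: [0.4, 0.1, -1.1]
grip_width: 0.213
```

```bash
python3 - <<'E'
from h import *
st()
im=eyes.read_camera("wrist"); cv2.imwrite("pics/w8.png",im[:,:,::-1]);st()
P,Rg=goal(rk(-78+60,-75,110),20)
plan(P,Rg,1.0)
E
```

```text
t 6.93 p [ 630.1 -260.7  130.3] x [ 0.335  0.032 -0.942] z [0.937 0.098 0.336] F [ 0.4  0.1 -1.1] M [ 0.08  0.11 -0.01] g 19.8 q [-0.52 -0.01  1.75  0.21  1.13 -2.25]
t 6.98 p [ 630.  -260.3  130.1] x [ 0.334  0.032 -0.942] z [0.937 0.098 0.336] F [-0.5  0.4 -1.3] M [ 0.02  0.09 -0.03] g 20.1 q [-0.51 -0.01  1.75  0.21  1.13 -2.25]
dist [  6.7 -13.7  10.7] ang [-0.3 -0.4  0.1] N 1
[-0.83, -1.44, 0.85, -0.004, -0.007, -0.005, 1.0],
```

View pics/w8.png

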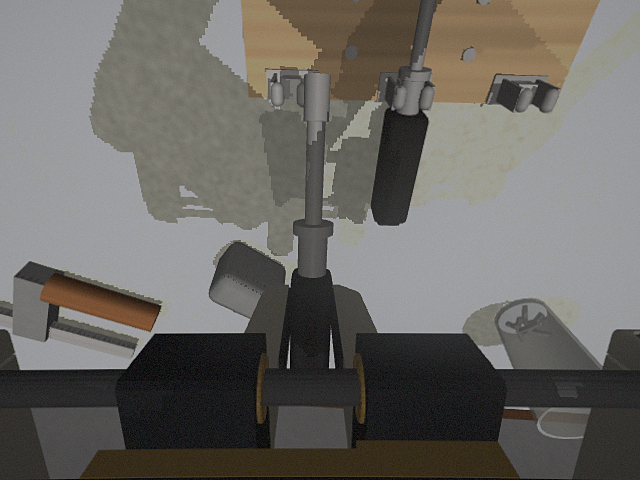

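```bash
python3 - <<'E'
from h import *
im=cv2.imread("pics/w8.png")[:,:,::-1]
crop(im,235,0,195,120,4,"pics/c9.png"); crop(im,380,0,195,120,4,"pics/c10.png")
for n in ("c9","c10"):
  c=cv2.imread(f"pics/{n}.png");cv2.imwrite(f"pics/{n}.png",np.clip(c*1.6,0,255).astype(np.uint8))
i=eyes.camera_info("wrist")
for nm,y in(("R",-75),("M",0),("L",75)):
  print(nm,proj(i,[rk(0,y,26),rk(0,y-4,37),rk(0,y+4,37),rk(9,y,6)]).round(1).tolist())
print(proj(i,[rk(9,-105,6),rk(9,105,6)]))
E
```

```text
R [[291.5, 90.2], [284.0, 94.6], [297.3, 95.0], [293.0, 96.9]]
M [[411.6, 92.9], [409.1, 97.5], [422.4, 97.7], [402.3, 99.3]]
L [[532.0, 94.9], [534.6, 99.6], [548.0, 99.7], [511.9, 101.2]]
[[249.00909019  95.75405803]
 [556.10614862 101.86929029]]
```

View pics/c9.png

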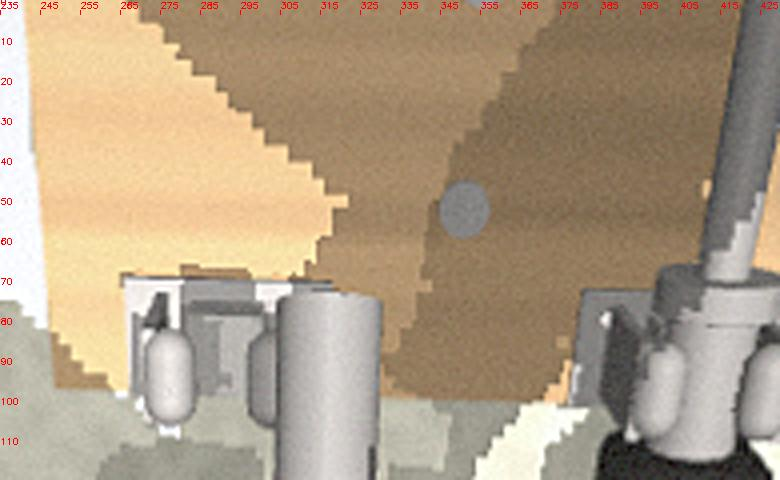

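View pics/c10.png

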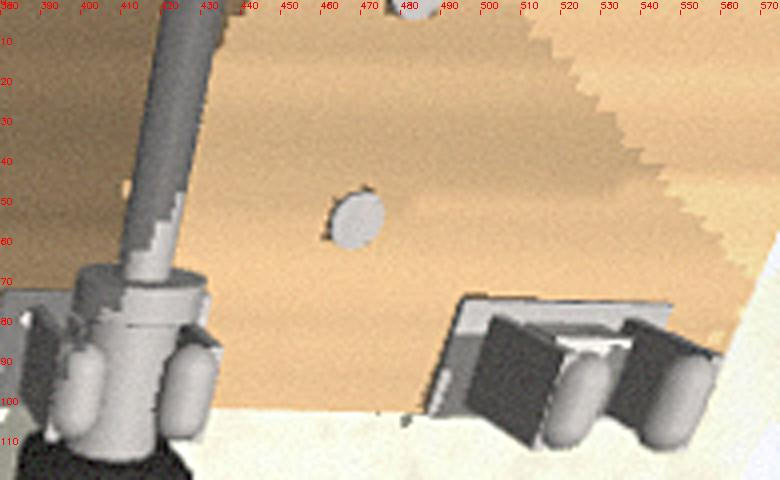

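```bash
sed -i 's/RO=np.array(\[546.9,-206.6,0.\])/RO=np.array([547.6,-207.1,0.])/' h.py; python3 - <<'E'
from h import *
P,Rg=goal(rk(-34,-75,42),20); print(P)
plan(P,Rg,1.0,n=4)
E
```

```text
[ 621.500459   -275.81862479   72.79495025]
dist [ -8.5 -15.5 -57.3] ang [-0.3 -0.4  0.1] N 4
[1.27, -0.36, -0.72, -0.001, -0.002, -0.001, 1.0],
[1.27, -0.36, -0.72, -0.001, -0.002, -0.001, 1.0],
[1.26, -0.35, -0.72, -0.001, -0.002, -0.001, 1.0],
[1.26, -0.35, -0.73, -0.001, -0.002, -0.001, 1.0],
```

Emit:
{"method": "arm_command", "body": {
  "moves": [
    [[1.3,-0.4,-0.7,-0.001,-0.002,-0.001,1.0],[1.3,-0.4,-0.7,0,-0.002,0,1.0],[1.3,-0.3,-0.7,0,-0.002,0,1.0],[1.2,-0.3,-0.7,0,0,0,1.0],[0,0,0,0,0,0,1.0],[0,0,0,0,0,0,1.0]]
  ]
}}

```text
clock: 7.48
eef_pos: [621.4, -270.2, 65.4]
tool_rot: [0.816, -0.032, 0.575, 0.044]
wrist_force: [-0.1, -0.6, -0.6]
grip_width: 0.216
```

```bash
python3 - <<'E'
from h import *
im=eyes.read_camera("wrist"); cv2.imwrite("pics/w9.png",im[:,:,::-1]);st()
s=eyes.read_camera("side"); crop(s,260,140,150,110,5,"pics/s9.png")
P,Rg=goal(rk(-34,-75,42),20)
plan(P,Rg,1.0)
i=eyes.camera_info("wrist")
print(proj(i,[rk(0,-75,26),rk(0,-79,34),rk(0,-71,34),rk(-66,-75,40),rk(-66,-75,34),rk(-70,-75-8.5,40),rk(-70,-75+8.5,40)]).round(0).tolist())
E
```

```text
t 7.53 p [ 621.3 -270.2   65.2] x [ 0.334  0.035 -0.942] z [0.936 0.102 0.336] F [ 0.6 -0.1 -0.8] M [ 0.09  0.14 -0.01] g 19.7 q [-0.54  0.03  1.81  0.24  1.03 -2.31]
dist [-0.1 -5.4  6.7] ang [-0.4 -0.3 -0.1] N 1
[-0.66, -0.54, 0.16, -0.0, -0.005, -0.008, 1.0],
[[304.0, 144.0], [296.0, 150.0], [312.0, 151.0], [307.0, -26.0], [307.0, -26.0], [282.0, -42.0], [332.0, -40.0]]
```

View pics/w9.png

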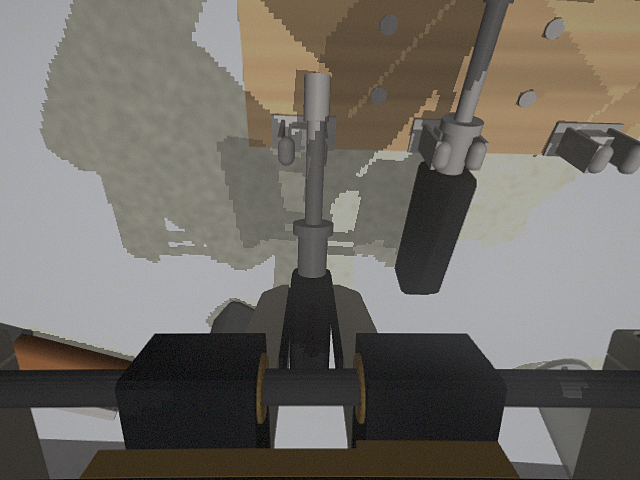

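View pics/s9.png

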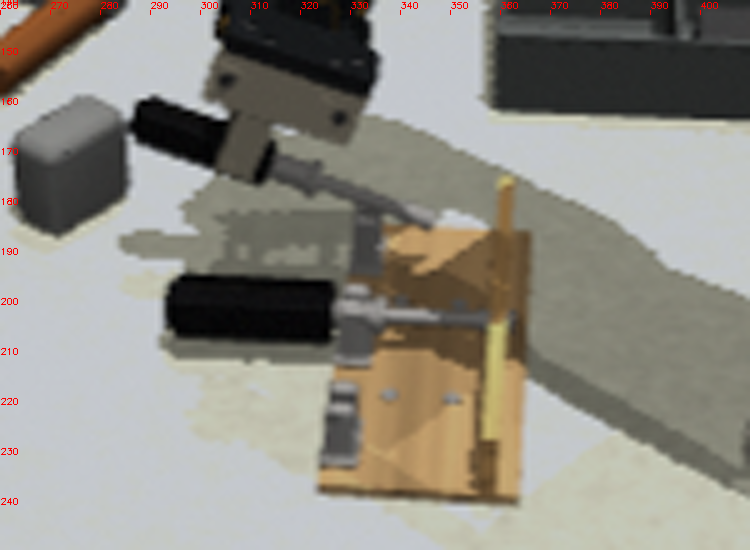

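```bash
python3 - <<'E'
from h import *
im=cv2.imread("pics/w9.png")[:,:,::-1]
crop(im,230,90,130,80,5,"pics/c9.png"); crop(im,400,90,240,90,3,"pics/c10.png")
a=cv2.imread("pics/c9.png"); b=cv2.imread("pics/c10.png"); c=np.zeros((a.shape[0]+b.shape[0],max(a.shape[1],b.shape[1]),3),np.uint8); c[:a.shape[0],:a.shape[1]]=a;c[a.shape[0]:,:b.shape[1]]=b
cv2.imwrite("pics/c11.png",np.clip(c*1.5,0,255).astype(np.uint8)); print(a.shape)
i=eyes.camera_info("wrist")
for y in (-75,0,75): print(proj(i,[rk(x,y+o,z) for x,o,z in((0,0,34),(0,-8,34),(0,8,34),(7,0,37),(-7,0,37))]).round(1).tolist())
print(proj(i,[rk(9,-105,6),rk(9,-50,6),rk(9,37,6)]).round(1).tolist())
E
```

```text
(400, 650, 3)
[[303.9, 150.5], [287.1, 150.1], [320.7, 151.0], [303.6, 166.9], [304.0, 138.4]]
[[460.6, 154.3], [443.9, 153.9], [477.3, 154.6], [458.5, 170.5], [467.2, 142.3]]
[[618.4, 157.4], [601.4, 157.1], [635.5, 157.7], [614.6, 173.7], [631.8, 145.4]]
[[250.4, 145.0], [349.3, 147.6], [505.2, 151.2]]
```

View pics/c11.png

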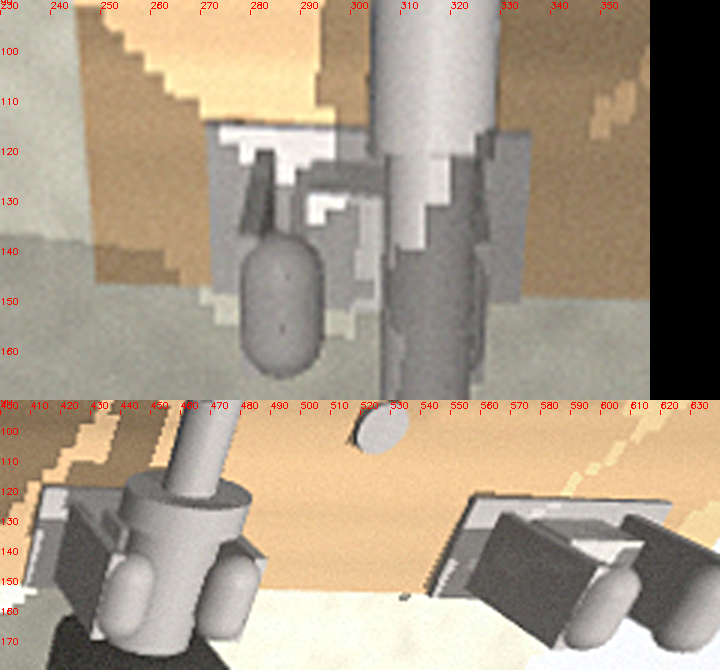

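Emit:
{"method": "arm_command", "body": {
  "moves": [
    [[-0.7,-0.6,0.2,0,-0.005,-0.008,1.0],[0,0,0,0,0,0,1.0],[0,0,0,0,0,0,1.0]]
  ]
}}

```text
clock: 7.83
eef_pos: [622.9, -276.9, 76.5]
tool_rot: [0.819, -0.035, 0.572, 0.04]
wrist_force: [-0.1, 0.2, -0.9]
grip_width: 0.213
```

```bash
python3 - <<'E'
from h import *
st()
P,Rg=goal(rk(-34,-75.3,42),20); p,r=T(); print(p-P)
P,Rg=goal(rk(-62,-75.3,31),20)
plan(P,Rg,1.0,n=3)
E
```

```text
t 7.83 p [ 622.9 -276.9   76.5] x [ 0.343  0.025 -0.939] z [0.933 0.103 0.344] F [-0.1  0.2 -0.9] M [ 0.11  0.07 -0.01] g 19.8 q [-0.54  0.03  1.8   0.23  1.03 -2.31]
[ 1.41590308 -0.75362687  3.6926905 ]
dist [-29.3  -1.5 -14.7] ang [ 0.1  0.2 -0. ] N 3
[0.12, 0.06, -1.09, 0.0, 0.001, 0.001, 1.0],
[0.12, 0.06, -1.09, 0.0, 0.001, 0.001, 1.0],
[0.12, 0.06, -1.09, 0.0, 0.001, 0.001, 1.0],
```

Emit:
{"method": "arm_command", "body": {
  "moves": [
    [[0.1,0.05,-0.8,0,0,0,1.0],[0.1,0,-0.8,0,0,0,1.0],[0.1,0,-0.7,0,0,0,1.0],[0,0,0,0,0,0,1.0],[0,0,0,0,0,0,1.0]]
  ]
}}

```text
clock: 8.25
eef_pos: [600.4, -279.2, 66.2]
tool_rot: [0.819, -0.035, 0.571, 0.039]
wrist_force: [-0.1, 0.7, -1.0]
grip_width: 0.21
```

```bash
python3 - <<'E'
from h import *
st()
P,Rg=goal(rk(-62,-75.3,31),20)
plan(P,Rg,1.0,n=1)
E
```

```text
t 8.25 p [ 600.4 -279.2   66.2] x [ 0.345  0.024 -0.938] z [0.933 0.103 0.346] F [-0.1  0.7 -1. ] M [ 0.11  0.03 -0.04] g 19.6 q [-0.57 -0.01  1.85  0.24  1.02 -2.35]
dist [-6.8  0.8 -4.4] ang [0.2 0.3 0. ] N 1
[0.18, 0.16, -0.77, 0.001, 0.004, 0.004, 1.0],
```

Emit:
{"method": "arm_command", "body": {
  "moves": [
    [[0.1,0.1,-0.4,0,0.003,0.003,1.0],[0,0,0,0,0,0,1.0],[0,0,0,0,0,0,1.0]]
  ]
}}

```text
clock: 8.5
eef_pos: [596.2, -278.6, 63.4]
tool_rot: [0.818, -0.034, 0.572, 0.041]
wrist_force: [-0.2, 0.3, -1.0]
grip_width: 0.211
```

```bash
python3 - <<'E'
from h import *
st()
P,Rg=goal(rk(-62,-75.3,29),20)
plan(P,Rg,1.0,n=1)
im=eyes.read_camera("wrist"); cv2.imwrite("pics/w10.png",im[:,:,::-1])
s=eyes.read_camera("side"); crop(s,280,150,100,75,7,"pics/s10.png")
s=eyes.read_camera("top"); crop(s,335,190,120,110,5,"pics/t10.png")
E
```

```text
t 8.5 p [ 596.2 -278.6   63.4] x [ 0.342  0.027 -0.939] z [0.934 0.103 0.343] F [-0.2  0.3 -1. ] M [ 0.02  0.01 -0.  ] g 19.6 q [-0.57 -0.01  1.86  0.25  1.02 -2.35]
dist [-2.6  0.2 -3.6] ang [ 0.  0. -0.] N 1
[0.25, 0.05, -0.37, 0.001, 0.001, 0.0, 1.0],
```

View pics/w10.png

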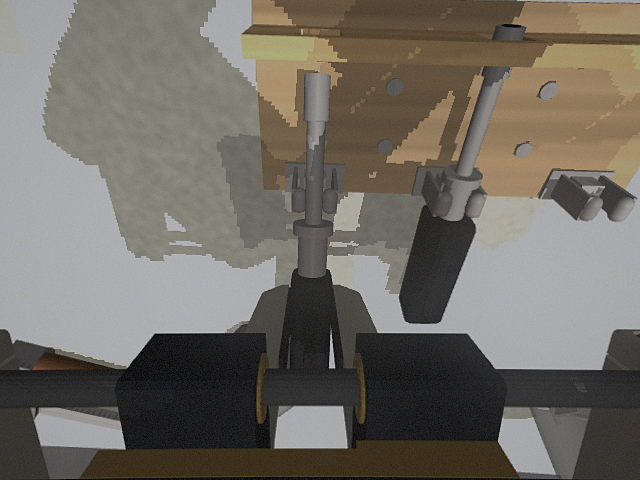

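View pics/s10.png

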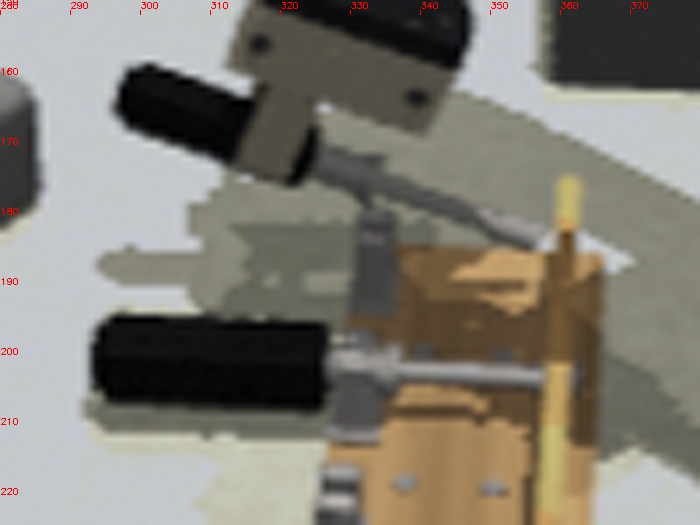

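```bash
python3 - <<'E'
from h import *
i=eyes.camera_info("wrist")
print("wall tail top",proj(i,[rk(-66,y,40) for y in(-105,-75,0)]).round(1).tolist())
print("wall front top",proj(i,[rk(-74,y,40) for y in(-105,-75,0)]).round(1).tolist())
print("mid tip",proj(i,[rk(-78,0,26),rk(0,0,26),rk(0,-75,26)]).round(1).tolist(), proj(i,[rk(-78,-75,26)]))
p,r=T(); print("tip", r.apply(SM["tip"])+p, rk(-62,-75.3,29))
im=cv2.imread("pics/w10.png")[:,:,::-1]
crop(im,240,0,150,100,5,"pics/c12.png")
crop(im,240,0,140,110,5,"pics/c12.png"); c=cv2.imread("pics/c12.png"); cv2.imwrite("pics/c12.png",np.clip(c*1.5,0,255).astype(np.uint8))
E
```

```text
wall tail top [[243.1, 57.2], [321.0, 59.7], [515.7, 64.3]]
wall front top [[241.0, 32.8], [321.9, 35.5], [524.1, 40.2]]
mid tip [[511.5, 23.3], [455.8, 196.7], [315.2, 193.1]] [[321.77630799  18.79531569]]
tip [ 494.65801609 -287.41656448   32.63910931] [ 491.83868854 -287.12978286   29.        ]
```

View pics/c12.png

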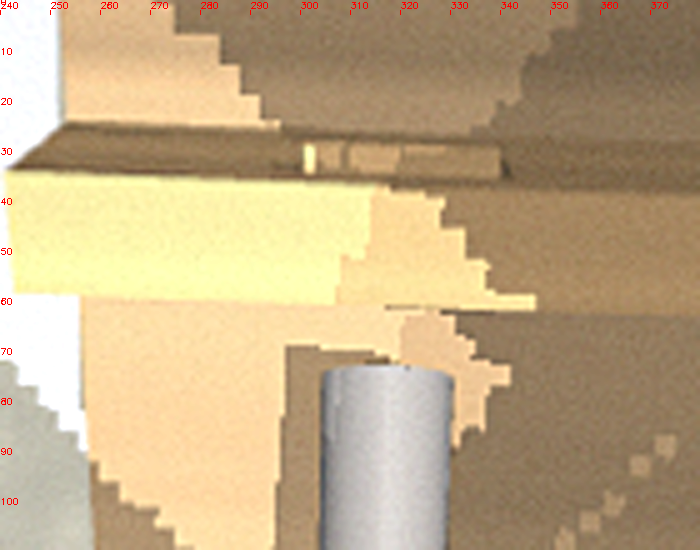

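```bash
python3 - <<'E'
from h import *
P,Rg=goal(rk(-63,-75,27.5),20); P2,_=goal(rk(-78,-75,22.),20)
plan(P,Rg,1.0,n=1)
p,r=T(); print("then", r.inv().apply(P2-P)/10)
E
```

```text
dist [-3.8  0.4 -5.2] ang [ 0.  0. -0.] N 1
[0.36, 0.09, -0.53, 0.001, 0.001, 0.0, 1.0],
then [ 0.00251479  0.04429268 -1.59703846]
```

Emit:
{"method": "arm_command", "body": {
  "moves": [
    [[0.35,0.05,-0.4,0,0,0,1.0],[0,0,0,0,0,0,1.0],[0,0,0,0,0,0,1.0]]
  ]
}}

```text
clock: 8.9
eef_pos: [593.9, -278.3, 58.5]
tool_rot: [0.818, -0.035, 0.572, 0.041]
wrist_force: [0.0, -0.7, -0.0]
grip_width: 0.214
```

```bash
python3 - <<'E'
from h import *
st()
a=np.radians(RY);p,r=T(); t=r.apply(SM["tip"])+p-RO; print("tip rack",t[0]*np.cos(a)+t[1]*np.sin(a),-t[0]*np.sin(a)+t[1]*np.cos(a),t[2])
P2,Rg=goal(rk(-78,-75,22.),20)
plan(P2,Rg,1.0,n=3)
E
```

```text
t 8.9 p [ 593.9 -278.3   58.5] x [ 0.342  0.027 -0.939] z [0.934 0.103 0.343] F [ 0.  -0.7 -0. ] M [0.09 0.05 0.07] g 19.9 q [-0.57 -0.01  1.87  0.25  1.01 -2.36]
tip rack -61.702769091499825 -75.40013839617792 27.579741889681916
dist [-16.2  -1.   -5.7] ang [ 0.   0.1 -0.1] N 3
[-0.01, 0.03, -0.57, 0.0, 0.0, 0.0, 1.0],
[-0.01, 0.03, -0.57, 0.0, 0.0, 0.0, 1.0],
[-0.01, 0.03, -0.57, 0.0, 0.0, 0.0, 1.0],
```

Emit:
{"method": "arm_command", "body": {
  "moves": [
    [[0,0.03,-0.5,0,0,0,1.0],[0,0.02,-0.5,0,0,0,1.0],[0,0,-0.4,0,0,0,1.0],[0,0,0,0,0,0,1.0],[0,0,0,0,0,0,1.0]]
  ]
}}

```text
clock: 9.32
eef_pos: [579.0, -279.2, 52.8]
tool_rot: [0.818, -0.034, 0.572, 0.041]
wrist_force: [0.5, -0.2, -0.9]
grip_width: 0.213
```

```bash
cat >> h.py <<'E'
def tiprk(D=SM):
    a=np.radians(RY);p,r=T(); C=R.from_euler('xy',[D["a"],D.get("b",0.)])
    for n,v in(("tip",D["tip"]),("neck",D["tip"]+C.apply([0,0,78]))):
        t=r.apply(v)+p-RO; print(n,"rack",(t[0]*np.cos(a)+t[1]*np.sin(a)).round(1),(-t[0]*np.sin(a)+t[1]*np.cos(a)).round(1),t[2].round(1))
E
python3 - <<'E'
from h import *
st(); tiprk()
im=eyes.read_camera("wrist"); cv2.imwrite("pics/w11.png",im[:,:,::-1])
s=eyes.read_camera("side"); crop(s,280,150,100,75,7,"pics/s11.png")
E
```

```text
t 9.32 p [ 579.  -279.2   52.8] x [ 0.342  0.027 -0.939] z [0.934 0.103 0.342] F [ 0.5 -0.2 -0.9] M [0.06 0.03 0.01] g 19.8 q [-0.59 -0.03  1.9   0.25  1.01 -2.38]
tip rack -76.6 -75.1 22.0
neck rack -3.3 -75.0 48.7
```

View pics/w11.png

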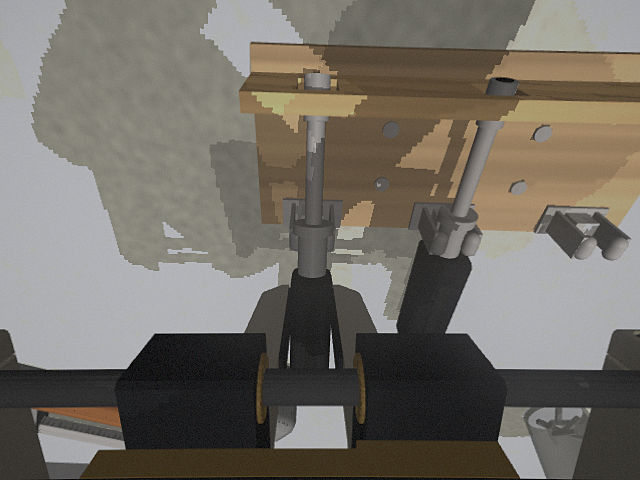

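View pics/s11.png

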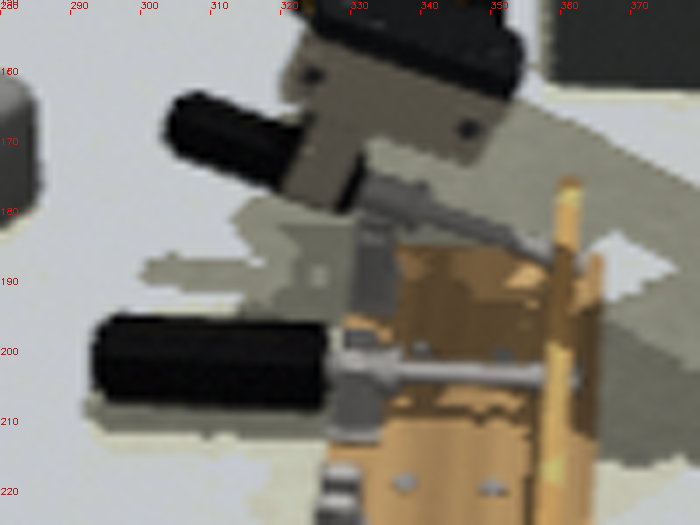

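```bash
python3 - <<'E'
from h import *
P2,Rg=goal(rk(-78,-75,23.5),14)
plan(P2,Rg,1.0,n=2)
P3,Rg=goal(rk(-78,-75,25),6); plan(P3,Rg,1,n=6)
E
```

```text
dist [ 1.1  0.1 -9.4] ang [-0.5  6.  -0.1] N 2
[0.46, 0.0, -0.11, 0.001, 0.053, 0.001, 1.0],
[0.46, 0.0, -0.09, 0.001, 0.053, 0.001, 1.0],
dist [  2.8   0.2 -22.7] ang [-1.1 14.  -0.1] N 6
[0.37, 0.0, -0.08, 0.0, 0.041, 0.001, 1],
[0.37, 0.0, -0.07, 0.0, 0.041, 0.001, 1],
[0.38, 0.0, -0.05, 0.0, 0.041, 0.001, 1],
[0.38, 0.0, -0.04, 0.0, 0.041, 0.001, 1],
[0.38, 0.0, -0.02, 0.0, 0.041, 0.001, 1],
[0.38, -0.0, -0.01, 0.0, 0.041, 0.001, 1],
```

Emit:
{"method": "arm_command", "body": {
  "moves": [
    [[0.4,0,-0.1,0,0.05,0,1.0],[0.4,0,-0.1,0,0.05,0,1.0],[0,0,0,0,0,0,1.0],[0,0,0,0,0,0,1.0]]
  ]
}}

```text
clock: 9.75
eef_pos: [580.3, -279.5, 45.1]
tool_rot: [0.788, -0.037, 0.613, 0.039]
wrist_force: [-0.4, 0.2, -0.1]
grip_width: 0.212
```

```bash
python3 - <<'E'
from h import *
st(); tiprk()
P3,Rg=goal(rk(-78,-75,25),6); plan(P3,Rg,1,n=5)
E
```

```text
t 9.75 p [ 580.3 -279.5   45.1] x [ 0.245  0.016 -0.969] z [0.964 0.105 0.245] F [-0.4  0.2 -0.1] M [ 0.08 -0.    0.  ] g 19.7 q [-0.56  0.02  1.84  0.16  1.08 -2.3 ]
tip rack -78.0 -75.5 24.7
neck rack -2.4 -75.4 43.9
dist [  1.8   0.5 -14.9] ang [-0.4  8.2 -0. ] N 5
[0.3, 0.01, -0.04, 0.0, 0.029, 0.002, 1],
[0.3, 0.01, -0.03, 0.0, 0.029, 0.002, 1],
[0.3, 0.01, -0.02, 0.0, 0.029, 0.002, 1],
[0.3, 0.01, -0.01, 0.0, 0.029, 0.002, 1],
[0.3, 0.01, -0.0, 0.0, 0.029, 0.002, 1],
```

Emit:
{"method": "arm_command", "body": {
  "moves": [
    [[0.3,0,0,0,0.029,0,1.0]]
  ]
}}

```text
clock: 9.83
eef_pos: [580.8, -279.6, 42.4]
tool_rot: [0.78, -0.037, 0.624, 0.038]
wrist_force: [0.1, -0.0, 0.0]
grip_width: 0.214
```

Emit:
{"method": "arm_command", "body": {
  "moves": [
    [[0.2,0,0,0,0.02,0,1.0]]
  ]
}}

```text
clock: 9.92
eef_pos: [581.1, -279.6, 40.4]
tool_rot: [0.773, -0.038, 0.632, 0.038]
wrist_force: [-0.6, 1.8, 1.7]
grip_width: 0.213
```

Emit:
{"method": "arm_command", "body": {
  "moves": [
    [[0.2,0,0,0,0.02,0,1.0]]
  ]
}}

```text
clock: 10.0
eef_pos: [581.6, -279.6, 38.7]
tool_rot: [0.766, -0.038, 0.64, 0.037]
wrist_force: [-2.2, 0.6, 5.8]
grip_width: 0.214
```

```bash
python3 - <<'E'
from h import *
st(); tiprk()
P3,Rg=goal(rk(-78,-75,25.5),4); plan(P3,Rg,1,n=5)
E
```

```text
t 10.0 p [ 581.6 -279.6   38.7] x [ 0.177  0.008 -0.984] z [0.979 0.106 0.177] F [-2.2  0.6  5.8] M [0.28 0.21 0.04] g 19.9 q [-0.53  0.06  1.81  0.11  1.13 -2.25]
tip rack -77.8 -75.5 25.8
neck rack -1.0 -75.6 39.6
dist [  0.5   0.6 -11.8] ang [-0.2  6.2  0.1] N 5
[0.23, 0.01, -0.03, -0.0, 0.022, 0.002, 1],
[0.23, 0.01, -0.03, -0.0, 0.022, 0.002, 1],
[0.23, 0.01, -0.02, -0.0, 0.022, 0.002, 1],
[0.24, 0.01, -0.02, -0.0, 0.022, 0.002, 1],
[0.24, 0.01, -0.01, -0.0, 0.022, 0.002, 1],
```

Emit:
{"method": "arm_command", "body": {
  "moves": [
    [[0.2,0.03,0,0,0.02,0,1.0]]
  ]
}}

```text
clock: 10.08
eef_pos: [582.1, -279.4, 37.1]
tool_rot: [0.759, -0.038, 0.649, 0.037]
wrist_force: [-3.3, 0.7, 6.6]
grip_width: 0.215
```

Emit:
{"method": "arm_command", "body": {
  "moves": [
    [[0.2,0.03,0,0,0.02,0,1.0]]
  ]
}}

```text
clock: 10.17
eef_pos: [582.7, -279.3, 35.6]
tool_rot: [0.752, -0.039, 0.657, 0.036]
wrist_force: [-2.3, 0.4, 5.3]
grip_width: 0.214
```

Emit:
{"method": "arm_command", "body": {
  "moves": [
    [[0.2,0,0,0,0.02,0,1.0]]
  ]
}}

```text
clock: 10.25
eef_pos: [583.2, -279.4, 34.0]
tool_rot: [0.745, -0.039, 0.665, 0.035]
wrist_force: [-2.9, 0.6, 4.1]
grip_width: 0.213
```

```bash
python3 - <<'E'
from h import *
st(); tiprk()
P3,Rg=goal(rk(-78,-75,26),0); plan(P3,Rg,1,n=5)
E
```

```text
t 10.25 p [ 583.2 -279.4   34. ] x [ 0.114  0.    -0.993] z [0.988 0.106 0.113] F [-2.9  0.6  4.1] M [0.21 0.29 0.01] g 19.8 q [-0.51  0.1   1.77  0.06  1.17 -2.21]
tip rack -76.8 -75.4 27.9
neck rack 0.6 -75.4 36.7
dist [ -1.2   0.4 -14. ] ang [-0.   6.5  0.1] N 5
[0.28, 0.01, -0.05, -0.0, 0.023, 0.002, 1],
[0.28, 0.01, -0.05, -0.0, 0.023, 0.002, 1],
[0.28, 0.01, -0.04, -0.0, 0.023, 0.002, 1],
[0.28, 0.01, -0.04, -0.0, 0.023, 0.002, 1],
[0.28, 0.01, -0.03, -0.0, 0.023, 0.002, 1],
```

Emit:
{"method": "arm_command", "body": {
  "moves": [
    [[0.3,0.02,-0.07,0,0.012,0,1.0]]
  ]
}}

```text
clock: 10.33
eef_pos: [583.5, -279.4, 31.7]
tool_rot: [0.741, -0.04, 0.669, 0.035]
wrist_force: [0.3, 1.7, 5.7]
grip_width: 0.21
```

Emit:
{"method": "arm_command", "body": {
  "moves": [
    [[0.3,0,-0.07,0,0.015,0,1.0]]
  ]
}}

```text
clock: 10.42
eef_pos: [583.6, -279.5, 29.0]
tool_rot: [0.736, -0.04, 0.675, 0.034]
wrist_force: [-0.6, 2.2, 4.3]
grip_width: 0.21
```

```bash
python3 - <<'E'
from h import *
st(); tiprk()
im=eyes.read_camera("wrist"); cv2.imwrite("pics/w12.png",im[:,:,::-1])
s=eyes.read_camera("side"); crop(s,280,150,100,75,7,"pics/s12.png"); st()
E
```

```text
t 10.42 p [ 583.6 -279.5   29. ] x [ 0.086 -0.004 -0.996] z [0.991 0.106 0.085] F [-0.6  2.2  4.3] M [ 0.5   0.01 -0.08] g 19.6 q [-0.5   0.12  1.75  0.04  1.19 -2.19]
tip rack -76.6 -75.5 25.9
neck rack 1.1 -75.6 32.6
t 10.52 p [ 583.4 -279.2   28.1] x [ 0.085 -0.003 -0.996] z [0.991 0.106 0.085] F [ 2.8  1.8 -3.1] M [ 0.29 -0.58 -0.06] g 19.6 q [-0.5   0.12  1.76  0.04  1.19 -2.19]
```

View pics/w12.png

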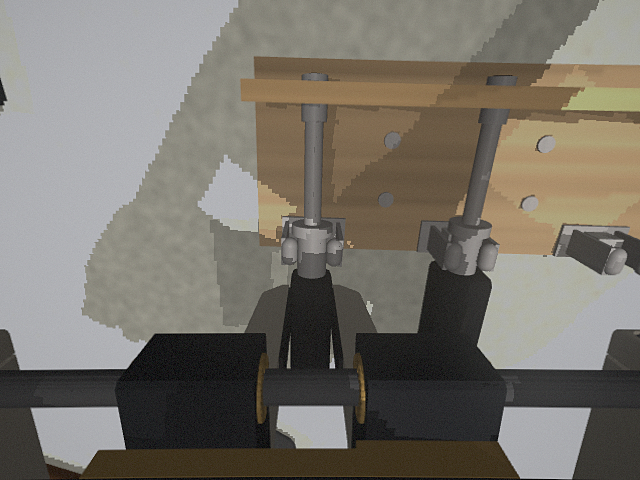

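View pics/s12.png

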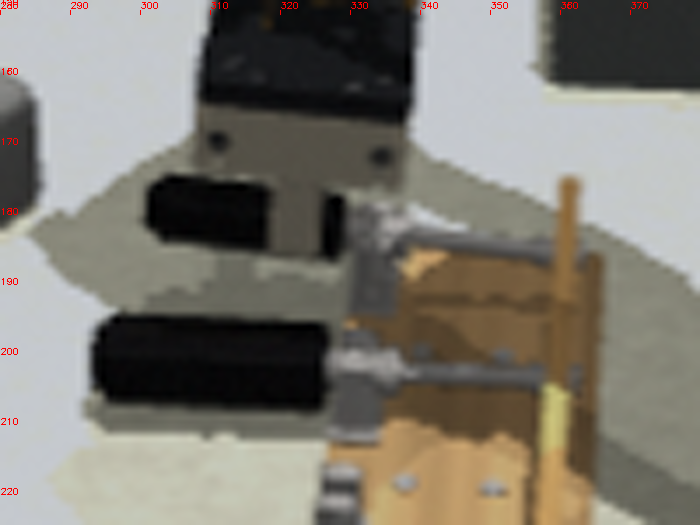

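Emit:
{"method": "arm_command", "body": {
  "moves": [
    [[0.25,0,-0.07,0,0.025,0,1.0]]
  ]
}}

```text
clock: 10.6
eef_pos: [582.8, -279.3, 25.7]
tool_rot: [0.727, -0.041, 0.685, 0.034]
wrist_force: [0.2, -0.2, -0.1]
grip_width: 0.214
```

Emit:
{"method": "arm_command", "body": {
  "moves": [
    [[0.25,0,-0.05,0,0.025,0,1.0]]
  ]
}}

```text
clock: 10.68
eef_pos: [582.1, -279.4, 22.9]
tool_rot: [0.718, -0.041, 0.694, 0.034]
wrist_force: [-0.6, 0.7, -2.7]
grip_width: 0.215
```

```bash
python3 - <<'E'
from h import *
st(); tiprk()
im=eyes.read_camera("wrist"); cv2.imwrite("pics/w13.png",im[:,:,::-1]); st()
E
```

```text
t 10.68 p [ 582.1 -279.4   22.9] x [ 0.033 -0.009 -0.999] z [0.994 0.105 0.032] F [-0.6  0.7 -2.7] M [ 0.26 -0.28 -0.05] g 20.0 q [-0.49  0.15  1.73  0.01  1.23 -2.17]
tip rack -78.0 -75.2 25.4
neck rack -0.1 -75.3 28.0
t 10.73 p [ 582.1 -279.2   22.1] x [ 0.031 -0.008 -0.999] z [0.994 0.106 0.03 ] F [ 0.1  1.9 -6.1] M [ 0.18 -0.26 -0.01] g 19.8 q [-0.49  0.15  1.73  0.01  1.23 -2.17]
```

View pics/w13.png

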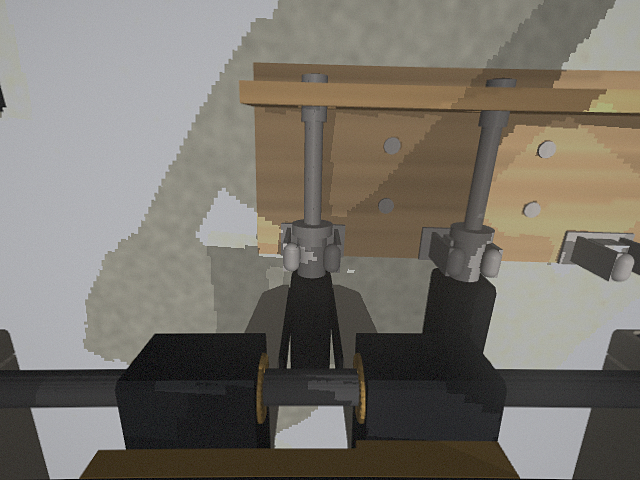

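Emit:
{"method": "arm_command", "body": {
  "moves": [
    [[0.2,0,0,0,0.02,0,1.0]]
  ]
}}

```text
clock: 10.82
eef_pos: [582.0, -279.2, 19.9]
tool_rot: [0.709, -0.041, 0.703, 0.033]
wrist_force: [1.7, 2.2, 8.9]
grip_width: 0.216
```

Emit:
{"method": "arm_command", "body": {
  "moves": [
    [[0.1,0,0,0,0.01,0,1.0]]
  ]
}}

```text
clock: 10.9
eef_pos: [582.2, -279.1, 19.0]
tool_rot: [0.705, -0.041, 0.707, 0.033]
wrist_force: [-2.3, 4.5, 9.2]
grip_width: 0.212
```

Emit:
{"method": "arm_command", "body": {
  "moves": [
    [[0.1,0,0,0,0,0,1.0]]
  ]
}}

```text
clock: 10.98
eef_pos: [582.5, -279.1, 18.6]
tool_rot: [0.704, -0.041, 0.708, 0.033]
wrist_force: [-3.3, 3.2, 9.6]
grip_width: 0.209
```

```bash
python3 - <<'E'
from h import *
st(); tiprk()
E
```

```text
t 10.98 p [ 582.5 -279.1   18.6] x [-0.004 -0.012 -1.   ] z [ 0.994  0.105 -0.005] F [-3.3  3.2  9.6] M [ 0.68  0.69 -0.11] g 19.4 q [-0.48  0.18  1.71 -0.01  1.25 -2.15]
tip rack -77.5 -74.9 25.1
neck rack 0.5 -75.0 24.7
```

Emit:
{"method": "arm_command", "body": {
  "moves": [
    [[0.15,0,0,0,0,0,1.0]]
  ]
}}

```text
clock: 11.07
eef_pos: [582.7, -279.1, 18.1]
tool_rot: [0.704, -0.042, 0.708, 0.033]
wrist_force: [-10.5, 6.0, 21.8]
grip_width: 0.209
```

```bash
python3 - <<'E'
from h import *
st(); tiprk()
im=eyes.read_camera("wrist"); cv2.imwrite("pics/w14.png",im[:,:,::-1])
s=eyes.read_camera("side"); crop(s,280,150,100,75,7,"pics/s14.png"); st()
E
```

```text
t 11.07 p [ 582.7 -279.1   18.1] x [-0.006 -0.012 -1.   ] z [ 0.994  0.106 -0.007] F [-10.5   6.   21.8] M [ 1.01  1.9  -0.14] g 19.4 q [-0.48  0.18  1.71 -0.01  1.25 -2.15]
tip rack -77.3 -74.9 24.8
neck rack 0.7 -75.0 24.3
t 11.17 p [ 582.7 -279.1   18.2] x [-0.005 -0.012 -1.   ] z [ 0.994  0.105 -0.006] F [-5.6  4.2 14.1] M [ 0.88  1.08 -0.12] g 19.2 q [-0.48  0.18  1.71 -0.01  1.25 -2.15]
```

View pics/w14.png

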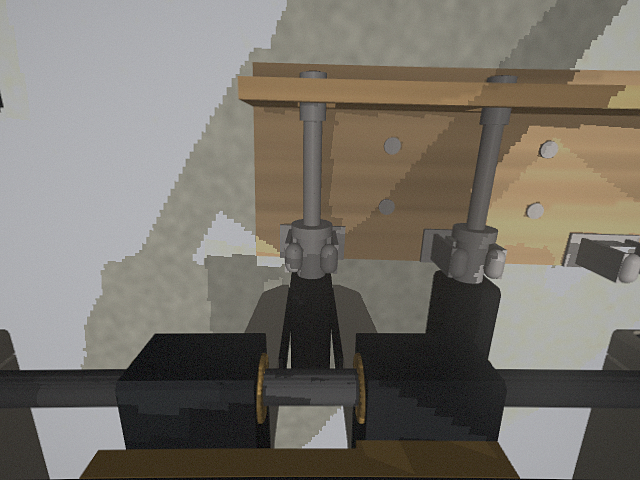

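View pics/s14.png

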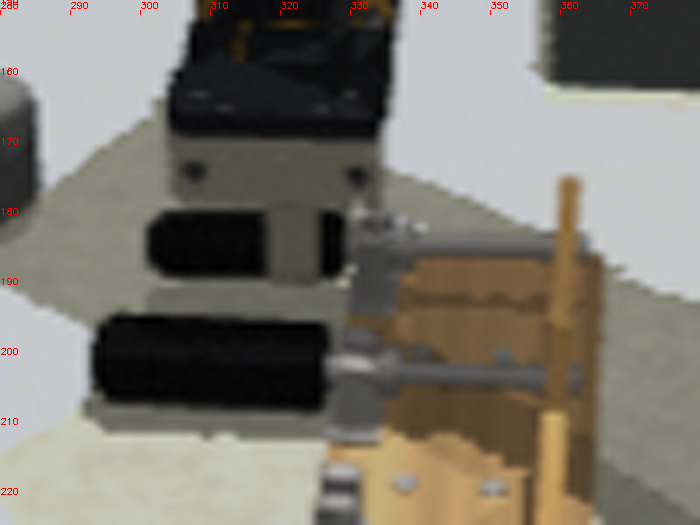

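Emit:
{"method": "arm_command", "body": {
  "moves": [
    [[0,0,0,0,0,0,1.0],[0,0,0,0,0,0,4.0],[0,0,0,0,0,0,4.0],[0,0,0,0,0,0,4.0],[0,0,0,0,0,0,4.0]]
  ]
}}

```text
clock: 11.58
eef_pos: [582.9, -279.4, 18.6]
tool_rot: [0.703, -0.042, 0.709, 0.033]
wrist_force: [-1.2, 0.0, -0.3]
grip_width: 0.416
```

Emit:
{"method": "arm_command", "body": {
  "moves": [
    [[-1.0,0,0,0,0,0,4.0],[-3.0,0,0,0,0,0,4.0],[-4.0,0,0,0,0,0,4.0],[-4.0,0,0,0,0,0,5.0],[0,0,0,0,0,0,5.0]]
  ]
}}

```text
clock: 12.0
eef_pos: [582.4, -277.2, 142.8]
tool_rot: [0.701, -0.041, 0.711, 0.034]
wrist_force: [1.2, -0.3, 1.3]
grip_width: 0.517
```

```bash
python3 - <<'E'
from h import *
st()
im=eyes.read_camera("wrist"); cv2.imwrite("pics/w15.png",im[:,:,::-1])
s=eyes.read_camera("side"); crop(s,280,150,100,75,7,"pics/s15.png"); st()
i=eyes.camera_info("wrist")
print(proj(i,[rk(-78,-75,26),rk(-78,0,26),rk(0,-75,26),rk(0,0,26)]).round(0).tolist())
# large in tool: plan hover
c,s_=np.cos(np.radians(12.5)),np.sin(np.radians(12.5)); g=np.array([489.2+108*c,75.4+108*s_,0]); print(g)
plan([g[0],g[1],120],Rt(12.5,0,1),6)
E
```

```text
t 12.0 p [ 582.4 -277.2  142.8] x [-0.014 -0.011 -1.   ] z [ 0.994  0.105 -0.015] F [ 1.2 -0.3  1.3] M [ 0.06 -0.26  0.03] g 48.0 q [-0.48  0.09  1.6  -0.02  1.47 -2.15]
t 12.1 p [ 580.9 -276.5  136.4] x [-0.019 -0.008 -1.   ] z [ 0.994  0.105 -0.02 ] F [ 0.2 -0.2  0.1] M [ 0.07 -0.14 -0.06] g 49.6 q [-0.48  0.09  1.6  -0.02  1.46 -2.15]
[[312.0, 105.0], [413.0, 108.0], [309.0, 210.0], [403.0, 212.0]]
[594.63996877  98.77547831   0.        ]
dist [ 13.7 375.3 -16.4] ang [ 0.5 -1.1  6.4] N 10
[0.13, 3.72, 0.53, -0.011, -0.002, 0.001, 6],
[0.13, 3.71, 0.58, -0.011, -0.002, 0.001, 6],
[0.14, 3.71, 0.62, -0.011, -0.002, 0.001, 6],
[0.14, 3.7, 0.66, -0.011, -0.002, 0.001, 6],
[0.14, 3.69, 0.7, -0.011, -0.002, 0.001, 6],
[0.15, 3.68, 0.74, -0.011, -0.002, 0.001, 6],
[0.15, 3.67, 0.78, -0.011, -0.002, 0.001, 6],
[0.15, 3.66, 0.82, -0.011, -0.002, 0.001, 6],
[0.16, 3.65, 0.86, -0.011, -0.002, 0.001, 6],
[0.16, 3.64, 0.91, -0.011, -0.002, 0.001, 6],
```

View pics/w15.png

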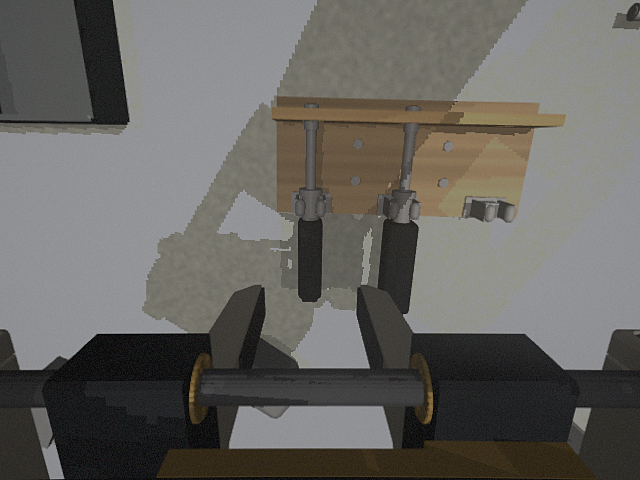

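View pics/s15.png

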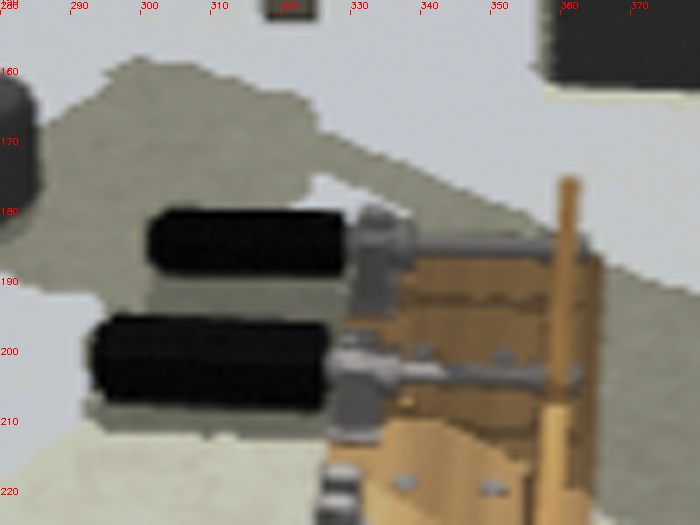

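The small driver is now seated parallel to the medium one, with its tip through the wall at (311,105) and its neck between the jaws at (311,205). Next is the large driver.

Emit:
{"method": "arm_command", "body": {
  "moves": [
    [[0,3.7,0.5,-0.011,0,0,6],[0.1,3.7,0.6,-0.011,-0.002,0,6],[0.1,3.7,0.6,-0.011,-0.002,0,6],[0.1,3.7,0.7,-0.011,-0.002,0,6],[0.1,3.7,0.7,-0.011,-0.002,0,6],[0.1,3.7,0.7,-0.011,-0.002,0,6],[0.1,3.7,0.8,-0.011,-0.002,0,6],[0.1,3.7,0.8,-0.011,-0.002,0,6],[0.1,3.0,0.8,-0.011,-0.002,0,6],[0,0,0,0,0,0,6]]
  ]
}}

```text
clock: 12.93
eef_pos: [587.6, 67.8, 113.1]
tool_rot: [0.697, -0.072, 0.71, 0.071]
wrist_force: [-0.2, 0.4, -0.0]
grip_width: 0.644
```

Emit:
{"method": "arm_command", "body": {
  "moves": [
    [[0,0,0,0,0,0,6],[0,0,0,0,0,0,6]]
  ]
}}

```text
clock: 13.1
eef_pos: [586.5, 69.1, 110.7]
tool_rot: [0.696, -0.074, 0.711, 0.072]
wrist_force: [0.5, 0.3, -0.0]
grip_width: 0.642
```

```bash
python3 - <<'E'
from h import *
st()
im=eyes.read_camera("wrist"); cv2.imwrite("pics/w16.png",im[:,:,::-1])
E
```

```text
t 13.1 p [586.5  69.1 110.7] x [-0.021 -0.005 -1.   ] z [ 0.979  0.205 -0.022] F [ 0.5  0.3 -0. ] M [ 0.08 -0.13 -0.05] g 59.7 q [ 0.08 -0.    1.74 -0.    1.42 -1.7 ]
```

View pics/w16.png

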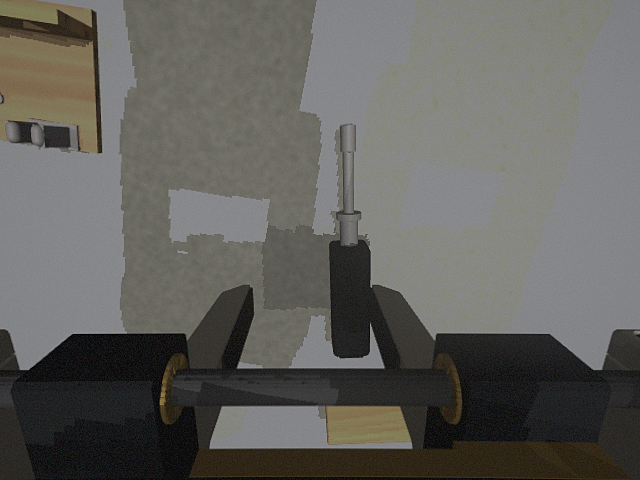

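```bash
python3 - <<'E'
from h import *
i=eyes.camera_info("wrist"); 
P=onz(i,[(347.5,125.5),(347.8,180),(348,213),(348,238)],[15,15,15,15]); print(P.round(1))
d=P[3]-P[0]; y=np.arctan2(d[1],d[0]); print(np.degrees(y))
g=P[0]+111*np.array([np.cos(y),np.sin(y),0]); print(g)
plan([g[0],g[1],60],Rt(np.degrees(y),0,1),6,n=3)
E
```

```text
[[491.9  75.1  15. ]
 [529.1  84.3  15. ]
 [553.3  90.2  15. ]
 [572.5  94.8  15. ]]
13.690713222748457
[599.73301446 101.40068305  15.        ]
dist [ 13.3  32.8 -50.6] ang [ 0.3 -1.2  1.9] N 3
[1.67, 0.98, 0.69, -0.011, -0.007, -0.0, 6],
[1.68, 0.97, 0.69, -0.011, -0.007, -0.0, 6],
[1.68, 0.96, 0.69, -0.011, -0.007, -0.0, 6],
```

Emit:
{"method": "arm_command", "body": {
  "moves": [
    [[1.5,1.0,0.7,-0.011,-0.007,0,6],[1.5,0.9,0.7,-0.011,-0.007,0,6],[1.0,0.8,0.5,-0.011,-0.007,0,6],[0,0,0,0,0,0,6],[0,0,0,0,0,0,6]]
  ]
}}

```text
clock: 13.57
eef_pos: [599.5, 94.3, 68.5]
tool_rot: [0.702, -0.083, 0.702, 0.082]
wrist_force: [-0.2, -0.2, -0.3]
grip_width: 0.645
```

```bash
python3 - <<'E'
from h import *
st()
im=eyes.read_camera("wrist"); cv2.imwrite("pics/w17.png",im[:,:,::-1])
plan([599,101.4,45],Rt(13.7,0,1),6,n=1)
plan([599,101.4,6],Rt(13.7,0,1),6,n=4)
E
```

```text
t 13.57 p [599.5  94.3  68.5] x [-0.    -0.001 -1.   ] z [ 0.973  0.231 -0.001] F [-0.2 -0.2 -0.3] M [ 0.08 -0.2  -0.  ] g 60.0 q [ 0.11  0.05  1.76 -0.    1.33 -1.69]
dist [ -0.4   7.1 -23.5] ang [ 0.1 -0.   0.4] N 1
[2.35, 0.7, 0.13, -0.006, -0.001, 0.001, 6],
dist [ -0.4   7.1 -62.5] ang [ 0.1 -0.   0.4] N 4
[1.56, 0.18, 0.03, -0.002, -0.0, 0.0, 6],
[1.56, 0.18, 0.03, -0.002, -0.0, 0.0, 6],
[1.56, 0.18, 0.03, -0.002, -0.0, 0.0, 6],
[1.56, 0.18, 0.03, -0.002, -0.0, 0.0, 6],
```

View pics/w17.png

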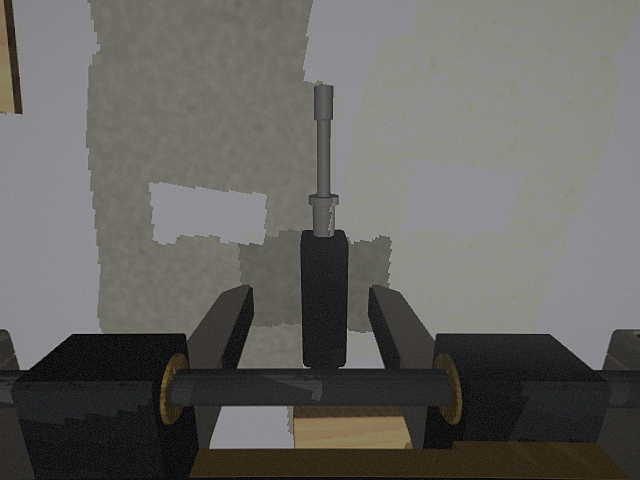

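Emit:
{"method": "arm_command", "body": {
  "moves": [
    [[1.0,0.6,0,-0.004,0,0,6],[1.5,0.1,0,0,0,0,6],[1.5,0,0,0,0,0,6],[1.0,0,0,0,0,0,6],[0,0,0,0,0,0,6],[0,0,0,0,0,0,6]]
  ]
}}

```text
clock: 14.12
eef_pos: [597.9, 100.0, 15.4]
tool_rot: [0.703, -0.083, 0.702, 0.082]
wrist_force: [0.0, -0.3, -0.9]
grip_width: 0.646
```

```bash
python3 - <<'E'
from h import *
st()
plan([599,101.4,5],Rt(13.7,0,1),6,n=1)
im=eyes.read_camera("wrist"); cv2.imwrite("pics/w18.png",im[:,:,::-1])
E
```

```text
t 14.12 p [597.9 100.   15.4] x [ 0.001 -0.001 -1.   ] z [0.973 0.233 0.001] F [ 0.  -0.3 -0.9] M [ 0.11 -0.09  0.01] g 60.1 q [ 0.12  0.1   1.8  -0.    1.24 -1.68]
dist [  1.1   1.4 -10.4] ang [0.1 0.1 0.2] N 1
[1.04, 0.11, 0.14, -0.004, 0.001, 0.001, 6],
```

View pics/w18.png

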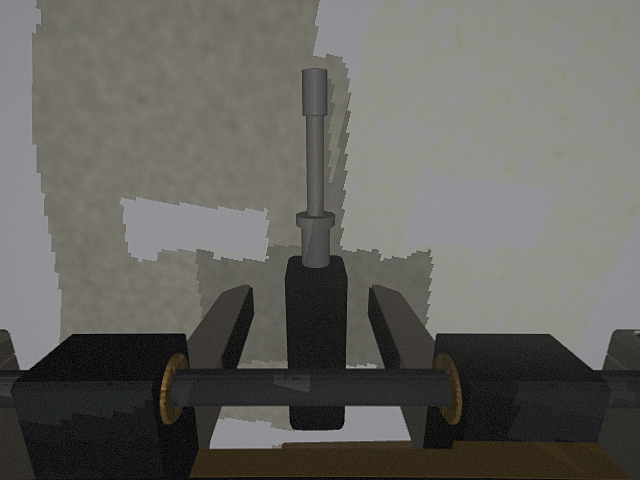

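Emit:
{"method": "arm_command", "body": {
  "moves": [
    [[0.8,0.15,0,0,0,0,6],[0,0,0,0,0,0,6],[0,0,0,0,0,0,2.5],[0,0,0,0,0,0,2.5],[0,0,0,0,0,0,2.5],[0,0,0,0,0,0,2.5]]
  ],
  "newtons": 12
}}

```text
clock: 14.67
eef_pos: [598.5, 101.7, 8.8]
tool_rot: [0.704, -0.083, 0.701, 0.082]
wrist_force: [-0.6, 0.4, -0.3]
grip_width: 0.407
```

Emit:
{"method": "arm_command", "body": {
  "moves": [
    [[0,0,0,0,0,0,2.0],[0,0,0,0,0,0,2.0],[0,0,0,0,0,0,2.0]]
  ],
  "newtons": 40
}}

```text
clock: 14.92
eef_pos: [598.7, 101.7, 9.2]
tool_rot: [0.704, -0.083, 0.701, 0.082]
wrist_force: [0.6, -0.4, -0.3]
grip_width: 0.319
```

```bash
python3 - <<'E'
from h import *
st()
E
```

```text
t 14.92 p [598.7 101.7   9.2] x [ 0.005 -0.001 -1.   ] z [0.973 0.233 0.004] F [ 0.6 -0.4 -0.3] M [ 0.08 -0.12  0.03] g 29.6 q [ 0.13  0.1   1.81 -0.    1.23 -1.68]
```

Emit:
{"method": "arm_command", "body": {
  "moves": [
    [[0,0,0,0,0,0,2.0],[-1.5,0,0,0,0,0,2.0],[-3.0,0,0,0,0,0,2.0],[-3.0,0,0,0,0,0,2.0],[-3.0,0,0,0,0,0,2.0],[0,0,0,0,0,0,2.0],[0,0,0,0,0,0,2.0],[0,0,0,0,0,0,2.0]]
  ]
}}

```text
clock: 15.58
eef_pos: [596.7, 101.5, 116.5]
tool_rot: [0.702, -0.083, 0.702, 0.082]
wrist_force: [-0.0, -0.8, -2.2]
grip_width: 0.318
```

```bash
python3 - <<'E'
from h import *
st()
im=eyes.read_camera("wrist"); cv2.imwrite("pics/w19.png",im[:,:,::-1]);st()
crop(im,270,60,90,225,3,"pics/c19.png")
c=cv2.imread("pics/c19.png");cv2.imwrite("pics/c19.png",np.clip(c*1.6,0,255).astype(np.uint8)[:600])
E
```

```text
t 15.58 p [596.7 101.5 116.5] x [ 0.001 -0.001 -1.   ] z [0.973 0.233 0.   ] F [-0.  -0.8 -2.2] M [ 0.09 -0.12  0.01] g 29.5 q [ 0.13  0.01  1.72 -0.    1.41 -1.68]
t 15.63 p [596.4 101.5 115.8] x [-0.    -0.001 -1.   ] z [ 0.973  0.232 -0.001] F [ 0.3  0.  -1.2] M [ 0.11 -0.09 -0.04] g 29.7 q [ 0.13  0.01  1.72 -0.    1.41 -1.68]
```

View pics/c19.png

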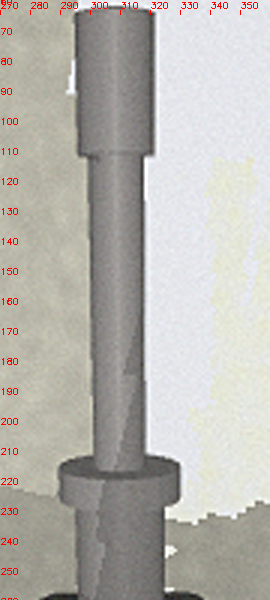

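View pics/w19.png

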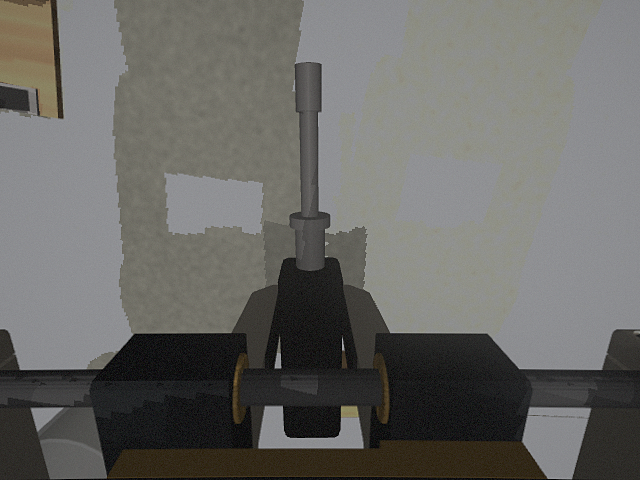

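```bash
python3 - <<'E'
from h import *
np.set_printoptions(precision=2,suppress=True)
for nm,a,b in [("socket",(295.2,85),(321.9,85)),("shank",(300.3,160),(318,160)),("collar",(290,220),(330.3,220)),("neck",(295.7,245),(324.7,245))]:
    A=tool_pts([a,b],-5.8); print(nm,A.mean(0),"width",A[1]-A[0])
print(tool_pts([(308.4,64)],-5.8),tool_pts([(308.5,112.3)],-5.8-5.5),tool_pts([(310,227.5)],-5.8-9.5),tool_pts([(310.,213)],-5.8-9))
E
```

```text
socket [  -5.8    -1.58 -102.69] width [ 0.   11.17  0.01]
shank [ -5.8   -1.39 -72.19] width [0.   7.88 0.01]
collar [ -5.8   -0.97 -44.8 ] width [ 0.   18.89  0.02]
neck [ -5.8   -0.96 -32.52] width [ 0.   13.9   0.02]
[[  -5.8    -1.62 -110.56]] [[-11.3   -1.6  -91.72]] [[-15.3   -1.04 -43.64]] [[-14.8   -1.03 -50.09]]
```

```bash
cat >> h.py <<'E'
LG=dict(tip=np.array([-5.8,-1.65,-110.6]),a=-0.0085)
E
python3 - <<'E'
from h import *
P,Rg=goal(rk(-34,75,80),20,LG); print(P)
plan(P,Rg,2.0,n=9)
E
```

```text
[ 613.21962341 -125.86586003  112.38064092]
dist [  16.8 -227.3   -3.4] ang [  3.3 -19.8  -9.2] N 9
[0.04, -2.5, -0.41, 0.018, -0.039, -0.003, 2.0],
[0.03, -2.51, -0.36, 0.018, -0.039, -0.003, 2.0],
[0.03, -2.51, -0.32, 0.018, -0.039, -0.003, 2.0],
[0.02, -2.52, -0.27, 0.018, -0.039, -0.003, 2.0],
[0.02, -2.52, -0.23, 0.018, -0.039, -0.003, 2.0],
[0.02, -2.53, -0.19, 0.018, -0.039, -0.003, 2.0],
[0.02, -2.53, -0.14, 0.018, -0.039, -0.003, 2.0],
[0.02, -2.53, -0.1, 0.018, -0.039, -0.003, 2.0],
[0.02, -2.53, -0.05, 0.018, -0.039, -0.003, 2.0],
```

Emit:
{"method": "arm_command", "body": {
  "moves": [
    [[0,-2.4,-0.4,0.018,-0.039,-0.003,2.0],[0,-2.4,-0.4,0.018,-0.039,-0.003,2.0],[0,-2.4,-0.3,0.018,-0.039,-0.003,2.0],[0,-2.4,-0.3,0.018,-0.039,-0.003,2.0],[0,-2.4,-0.2,0.018,-0.039,-0.003,2.0],[0,-2.4,-0.2,0.018,-0.039,-0.003,2.0],[0,-2.4,-0.1,0.018,-0.039,-0.003,2.0],[0,-2.0,-0.1,0.018,-0.039,-0.003,2.0],[0,-1.0,0,0.01,-0.02,0,2.0],[0,0,0,0,0,0,2.0]]
  ]
}}

```text
clock: 16.47
eef_pos: [605.1, -104.3, 99.7]
tool_rot: [0.813, -0.02, 0.581, 0.031]
wrist_force: [0.5, 1.2, -2.1]
grip_width: 0.316
```

Emit:
{"method": "arm_command", "body": {
  "moves": [
    [[0,0,0,0,0,0,2.0],[0,0,0,0,0,0,2.0]]
  ]
}}

```text
clock: 16.63
eef_pos: [604.4, -103.8, 98.2]
tool_rot: [0.812, -0.02, 0.583, 0.031]
wrist_force: [-0.4, -0.2, -1.0]
grip_width: 0.319
```

```bash
python3 - <<'E'
from h import *
st(); tiprk(LG)
im=eyes.read_camera("wrist"); cv2.imwrite("pics/w20.png",im[:,:,::-1]);st()
P,Rg=goal(rk(-50,75,50),20,LG)
plan(P,Rg,2.0,n=4)
E
```

```text
t 16.63 p [ 604.4 -103.8   98.2] x [ 0.319  0.028 -0.947] z [0.945 0.069 0.32 ] F [-0.4 -0.2 -1. ] M [0.06 0.1  0.  ] g 29.7 q [-0.27 -0.15  1.93  0.13  1.06 -1.96]
tip rack -41.7 97.5 68.2
neck rack 32.1 97.6 93.2
t 16.68 p [ 604.5 -103.6   98.2] x [ 0.319  0.028 -0.947] z [0.945 0.069 0.32 ] F [-0.1  0.4 -1.6] M [0.07 0.08 0.03] g 29.5 q [-0.27 -0.15  1.93  0.13  1.06 -1.96]
dist [ -7.2 -23.6 -15.8] ang [-0.  -1.3 -0.1] N 4
[0.3, -0.58, -0.34, 0.0, -0.006, -0.001, 2.0],
[0.3, -0.58, -0.34, 0.0, -0.006, -0.001, 2.0],
[0.3, -0.58, -0.34, 0.0, -0.006, -0.001, 2.0],
[0.3, -0.58, -0.34, 0.0, -0.006, -0.001, 2.0],
```

View pics/w20.png

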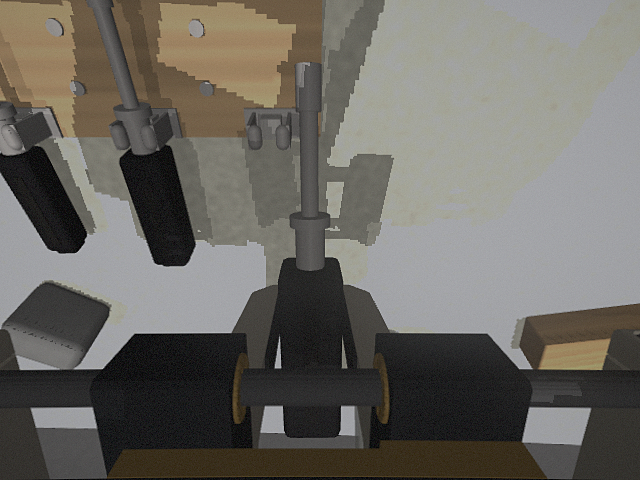

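```bash
python3 - <<'E'
from h import *
i=eyes.camera_info("wrist")
print(proj(i,[rk(0,75,34),rk(0,67,34),rk(0,83,34),rk(9,105,6),rk(9,40,6),rk(0,0,34)]).round(1).tolist())
im=cv2.imread("pics/w20.png")[:,:,::-1]
crop(im,235,90,105,70,6,"pics/c20.png"); c=cv2.imread("pics/c20.png"); cv2.imwrite("pics/c20.png",np.clip(c*1.6,0,255).astype(np.uint8))
E
```

```text
[[268.6, 136.3], [254.4, 136.4], [282.9, 136.2], [320.5, 135.1], [219.0, 135.8], [134.1, 136.9]]
```

View pics/c20.png

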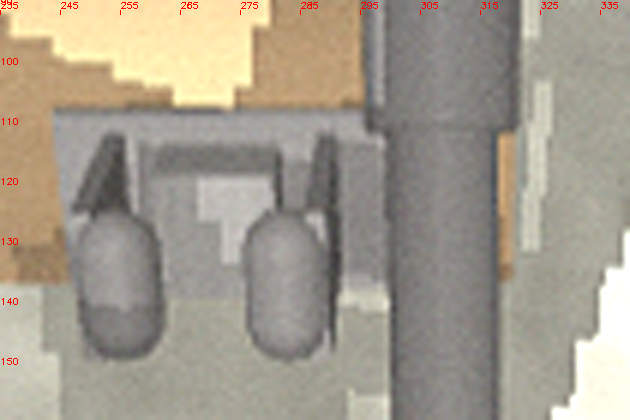

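```bash
python3 - <<'E'
from h import *
P,Rg=goal(rk(-52,75,38),20,LG)
plan(P,Rg,2.0,n=4)
E
```

```text
dist [ -9.2 -23.7 -27.8] ang [-0.  -1.3 -0.1] N 4
[0.57, -0.58, -0.48, 0.0, -0.006, -0.001, 2.0],
[0.57, -0.58, -0.48, 0.0, -0.006, -0.001, 2.0],
[0.56, -0.58, -0.49, 0.0, -0.006, -0.001, 2.0],
[0.56, -0.58, -0.49, 0.0, -0.006, -0.001, 2.0],
```

Emit:
{"method": "arm_command", "body": {
  "moves": [
    [[0.3,-0.8,-0.3,0,-0.006,0,2.0],[0.4,-0.8,-0.4,0,-0.006,0,2.0],[0.5,-0.5,-0.5,0,-0.006,0,2.0],[0.4,-0.1,-0.4,0,-0.004,0,2.0],[0,0,0,0,0,0,2.0],[0,0,0,0,0,0,2.0]]
  ]
}}

```text
clock: 17.18
eef_pos: [595.8, -125.7, 74.6]
tool_rot: [0.818, -0.021, 0.574, 0.034]
wrist_force: [0.3, 0.5, 0.1]
grip_width: 0.317
```

```bash
python3 - <<'E'
from h import *
st(); tiprk(LG)
P,Rg=goal(rk(-61,75,28.2),20,LG)
plan(P,Rg,2.0,n=2)
E
```

```text
t 17.18 p [ 595.8 -125.7   74.6] x [ 0.34   0.032 -0.94 ] z [0.937 0.072 0.341] F [0.3 0.5 0.1] M [ 0.02  0.14 -0.01] g 29.5 q [-0.32 -0.15  1.97  0.16  1.   -2.03]
tip rack -51.3 75.9 42.4
neck rack 22.0 76.3 69.0
dist [ -9.5  -2.3 -14.1] ang [-0.1 -0.1 -0.4] N 2
[0.5, -0.08, -0.69, 0.003, -0.0, -0.002, 2.0],
[0.49, -0.08, -0.69, 0.003, -0.0, -0.002, 2.0],
```

Emit:
{"method": "arm_command", "body": {
  "moves": [
    [[0.5,-0.07,-0.6,0.003,0,-0.002,2.0],[0.4,-0.07,-0.6,0.003,0,-0.002,2.0],[0,0,0,0,0,0,2.0],[0,0,0,0,0,0,2.0]]
  ]
}}

```text
clock: 17.52
eef_pos: [586.8, -127.6, 60.8]
tool_rot: [0.818, -0.019, 0.574, 0.03]
wrist_force: [0.3, 0.7, -0.9]
grip_width: 0.318
```

```bash
python3 - <<'E'
from h import *
st(); tiprk(LG)
im=eyes.read_camera("wrist"); cv2.imwrite("pics/w21.png",im[:,:,::-1])
crop(im,235,0,140,110,5,"pics/c21.png"); c=cv2.imread("pics/c21.png"); cv2.imwrite("pics/c21.png",np.clip(c*1.5,0,255).astype(np.uint8))
i=eyes.camera_info("wrist"); print(proj(i,[rk(-74,75-8.5,30),rk(-74,75+8.5,30)]))
P,Rg=goal(rk(-78,75,22),20,LG)
plan(P,Rg,2.0,n=3)
E
```

```text
t 17.52 p [ 586.8 -127.6   60.8] x [ 0.34   0.027 -0.94 ] z [0.938 0.066 0.341] F [ 0.3  0.7 -0.9] M [0.05 0.14 0.  ] g 29.6 q [-0.32 -0.16  2.    0.16  0.98 -2.04]
tip rack -60.5 75.5 28.5
neck rack 12.8 75.4 55.1
[[284.52633183  25.53245632]
 [328.81055745  25.00621014]]
dist [-17.4  -1.8  -6.3] ang [-0.  -0.1  0.1] N 3
[-0.0, -0.02, -0.62, -0.0, -0.0, -0.0, 2.0],
[-0.0, -0.02, -0.62, -0.0, -0.0, -0.0, 2.0],
[-0.0, -0.02, -0.62, -0.0, -0.0, -0.0, 2.0],
```

View pics/c21.png

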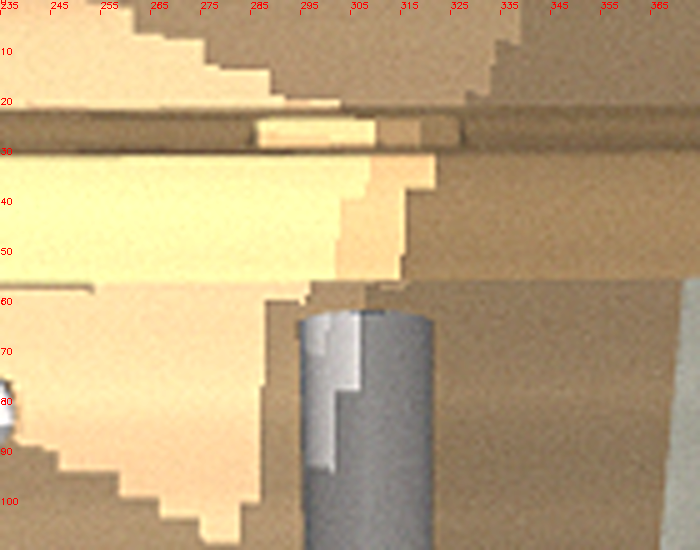

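View pics/w21.png

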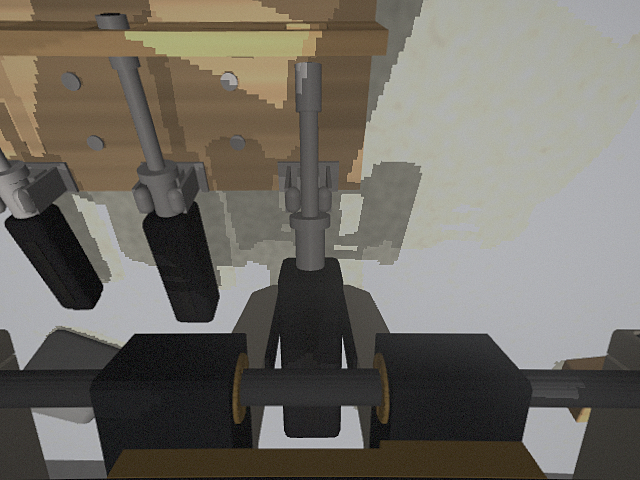

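The window spans columns 286 to 327, centred at 306.5 against 306.7 predicted. I'll insert.

Emit:
{"method": "arm_command", "body": {
  "moves": [
    [[0,-0.02,-0.55,0,0,0,2.0],[0,-0.02,-0.55,0,0,0,2.0],[0,0,-0.45,0,0,0,2.0],[0,0,0,0,0,0,2.0],[0,0,0,0,0,0,2.0]]
  ]
}}

```text
clock: 17.98
eef_pos: [570.9, -129.0, 55.5]
tool_rot: [0.818, -0.019, 0.573, 0.03]
wrist_force: [0.1, 0.7, -0.9]
grip_width: 0.319
```

```bash
python3 - <<'E'
from h import *
st(); tiprk(LG)
im=eyes.read_camera("wrist"); cv2.imwrite("pics/w22.png",im[:,:,::-1])
P,Rg=goal(rk(-78.3,75,24),14.5,LG)
plan(P,Rg,2.0,n=2)
E
```

```text
t 17.98 p [ 570.9 -129.    55.5] x [ 0.34   0.027 -0.94 ] z [0.938 0.066 0.342] F [ 0.1  0.7 -0.9] M [0.07 0.14 0.05] g 29.7 q [-0.34 -0.19  2.04  0.17  0.98 -2.05]
tip rack -76.4 75.3 23.2
neck rack -3.1 75.3 49.8
dist [ 0.7 -0.2 -9.4] ang [-0.5  5.4  0. ] N 2
[0.45, -0.02, -0.13, -0.0, 0.048, -0.0, 2.0],
[0.46, -0.02, -0.11, -0.0, 0.048, -0.0, 2.0],
```

View pics/w22.png

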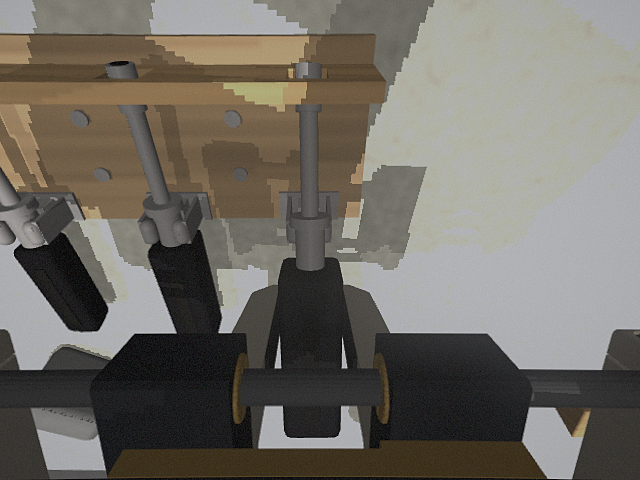

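Emit:
{"method": "arm_command", "body": {
  "moves": [
    [[0.45,0,-0.15,0,0.045,0,2.0],[0.4,0,-0.12,0,0.045,0,2.0],[0,0,0,0,0,0,2.0],[0,0,0,0,0,0,2.0]]
  ]
}}

```text
clock: 18.37
eef_pos: [571.5, -129.1, 47.1]
tool_rot: [0.792, -0.021, 0.61, 0.029]
wrist_force: [-0.1, -1.0, -1.5]
grip_width: 0.317
```

```bash
python3 - <<'E'
from h import *
st(); tiprk(LG)
P,Rg=goal(rk(-78.3,75,24.5),8,LG)
plan(P,Rg,2.0,n=4)
E
```

```text
t 18.37 p [ 571.5 -129.1   47.1] x [ 0.254  0.021 -0.967] z [0.965 0.068 0.255] F [-0.1 -1.  -1.5] M [0.05 0.07 0.  ] g 29.5 q [-0.32 -0.13  1.99  0.11  1.05 -2.  ]
tip rack -78.3 75.2 24.5
neck rack -2.9 75.1 44.4
dist [  1.9   0.1 -12.9] ang [-0.6  6.7  0. ] N 4
[0.32, -0.0, -0.04, -0.0, 0.029, -0.0, 2.0],
[0.33, -0.0, -0.03, -0.0, 0.029, -0.0, 2.0],
[0.33, -0.0, -0.02, -0.0, 0.029, -0.0, 2.0],
[0.33, -0.0, -0.01, -0.0, 0.029, -0.0, 2.0],
```

Emit:
{"method": "arm_command", "body": {
  "moves": [
    [[0.3,0,-0.03,0,0.026,0,2.0]]
  ]
}}

```text
clock: 18.45
eef_pos: [571.9, -129.1, 44.4]
tool_rot: [0.784, -0.021, 0.62, 0.029]
wrist_force: [0.3, -0.6, -0.4]
grip_width: 0.318
```

Emit:
{"method": "arm_command", "body": {
  "moves": [
    [[0.25,0,-0.03,0,0.02,0,2.0]]
  ]
}}

```text
clock: 18.53
eef_pos: [572.2, -129.2, 41.9]
tool_rot: [0.777, -0.021, 0.628, 0.028]
wrist_force: [-0.1, 0.1, -2.2]
grip_width: 0.319
```

Emit:
{"method": "arm_command", "body": {
  "moves": [
    [[0.25,0,-0.03,0,0.018,0,2.0]]
  ]
}}

```text
clock: 18.62
eef_pos: [572.6, -129.3, 39.6]
tool_rot: [0.771, -0.022, 0.635, 0.028]
wrist_force: [-1.5, -2.0, 4.9]
grip_width: 0.315
```

```bash
python3 - <<'E'
from h import *
st(); tiprk(LG)
P,Rg=goal(rk(-78,75,26),0,LG)
plan(P,Rg,2.0,n=6)
E
```

```text
t 18.62 p [ 572.6 -129.3   39.6] x [ 0.191  0.016 -0.981] z [0.979 0.069 0.192] F [-1.5 -2.   4.9] M [-0.09  0.23  0.01] g 29.3 q [-0.3  -0.08  1.95  0.08  1.1  -1.97]
tip rack -78.5 74.9 24.1
neck rack -2.0 74.8 39.1
dist [  1.4   0.3 -19.4] ang [-0.9 11.   0. ] N 6
[0.32, 0.0, -0.04, -0.0, 0.032, -0.0, 2.0],
[0.32, 0.0, -0.03, -0.0, 0.032, -0.0, 2.0],
[0.32, 0.0, -0.02, -0.0, 0.032, -0.0, 2.0],
[0.32, 0.0, -0.01, -0.0, 0.032, -0.0, 2.0],
[0.33, 0.0, 0.0, -0.0, 0.032, -0.0, 2.0],
[0.32, 0.0, 0.01, -0.0, 0.032, -0.0, 2.0],
```

Emit:
{"method": "arm_command", "body": {
  "moves": [
    [[0.25,0,0,0,0.022,0,2.0]]
  ]
}}

```text
clock: 18.7
eef_pos: [573.3, -129.4, 37.6]
tool_rot: [0.764, -0.022, 0.644, 0.028]
wrist_force: [-2.7, 0.1, 5.9]
grip_width: 0.322
```

Emit:
{"method": "arm_command", "body": {
  "moves": [
    [[0.25,0,0,0,0.022,0,2.0]]
  ]
}}

```text
clock: 18.78
eef_pos: [574.1, -129.6, 35.6]
tool_rot: [0.757, -0.023, 0.653, 0.027]
wrist_force: [-2.0, 1.0, 6.4]
grip_width: 0.315
```

Emit:
{"method": "arm_command", "body": {
  "moves": [
    [[0.25,0,-0.03,0,0.02,0,2.0]]
  ]
}}

```text
clock: 18.87
eef_pos: [574.7, -129.7, 33.7]
tool_rot: [0.75, -0.023, 0.661, 0.027]
wrist_force: [-2.3, 1.3, 6.5]
grip_width: 0.323
```

```bash
python3 - <<'E'
from h import *
st(); tiprk(LG)
P,Rg=goal(rk(-78,75,26),0,LG)
plan(P,Rg,2.0,n=4)
E
```

```text
t 18.87 p [ 574.7 -129.7   33.7] x [ 0.125  0.01  -0.992] z [0.99  0.07  0.125] F [-2.3  1.3  6.5] M [ 0.24  0.3  -0.03] g 30.0 q [-0.29 -0.03  1.91  0.05  1.15 -1.95]
tip rack -77.3 74.4 25.6
neck rack 0.1 74.3 35.3
dist [ -0.7   0.7 -13.5] ang [-0.6  7.2  0.1] N 4
[0.33, 0.02, -0.06, -0.0, 0.031, -0.0, 2.0],
[0.33, 0.02, -0.05, -0.0, 0.031, -0.0, 2.0],
[0.34, 0.02, -0.04, -0.0, 0.031, -0.0, 2.0],
[0.34, 0.02, -0.03, -0.0, 0.031, -0.0, 2.0],
```

Emit:
{"method": "arm_command", "body": {
  "moves": [
    [[0.3,0.03,-0.06,0,0.016,0,2.0]]
  ]
}}

```text
clock: 18.95
eef_pos: [575.2, -129.5, 31.3]
tool_rot: [0.744, -0.024, 0.667, 0.027]
wrist_force: [-0.5, 1.2, 4.2]
grip_width: 0.318
```

Emit:
{"method": "arm_command", "body": {
  "moves": [
    [[0.3,0.03,-0.06,0,0.02,0,2.0]]
  ]
}}

```text
clock: 19.03
eef_pos: [575.3, -129.2, 28.5]
tool_rot: [0.737, -0.024, 0.675, 0.026]
wrist_force: [1.2, -0.1, 0.8]
grip_width: 0.322
```

Emit:
{"method": "arm_command", "body": {
  "moves": [
    [[0.25,0,-0.05,0,0.025,0,2.0]]
  ]
}}

```text
clock: 19.12
eef_pos: [575.2, -129.3, 25.9]
tool_rot: [0.728, -0.024, 0.685, 0.026]
wrist_force: [0.4, 0.1, 0.6]
grip_width: 0.321
```

```bash
python3 - <<'E'
from h import *
st(); tiprk(LG)
P,Rg=goal(rk(-78,75,26),0,LG)
plan(P,Rg,2.0,n=2)
E
```

```text
t 19.12 p [ 575.2 -129.3   25.9] x [ 0.061  0.004 -0.998] z [0.996 0.071 0.061] F [0.4 0.1 0.6] M [ 0.   -0.06  0.  ] g 29.8 q [-0.28  0.01  1.87  0.02  1.2  -1.92]
tip rack -77.0 74.7 24.9
neck rack 0.8 74.7 29.7
dist [-1.2  0.3 -5.7] ang [-0.2  3.5  0.1] N 2
[0.28, 0.02, -0.07, -0.0, 0.031, 0.0, 2.0],
[0.29, 0.02, -0.07, -0.0, 0.031, 0.0, 2.0],
```

Emit:
{"method": "arm_command", "body": {
  "moves": [
    [[0.25,0,-0.07,0,0.03,0,2.0]]
  ]
}}

```text
clock: 19.2
eef_pos: [574.6, -129.3, 23.1]
tool_rot: [0.717, -0.025, 0.696, 0.025]
wrist_force: [0.4, 0.0, -2.4]
grip_width: 0.318
```

Emit:
{"method": "arm_command", "body": {
  "moves": [
    [[0.2,0,-0.05,0,0.02,0,2.0]]
  ]
}}

```text
clock: 19.28
eef_pos: [574.1, -129.3, 20.4]
tool_rot: [0.709, -0.025, 0.705, 0.025]
wrist_force: [1.1, -0.1, -2.8]
grip_width: 0.319
```

```bash
python3 - <<'E'
from h import *
st(); tiprk(LG)
P,Rg=goal(rk(-78,75,26),0,LG)
plan(P,Rg,2.0,n=1)
E
```

```text
t 19.28 p [ 574.1 -129.3   20.4] x [ 0.006  0.    -1.   ] z [0.997 0.071 0.006] F [ 1.1 -0.1 -2.8] M [-0.01 -0.25  0.03] g 29.7 q [-0.27  0.05  1.84  0.    1.24 -1.91]
tip rack -78.0 74.8 25.6
neck rack 0.0 74.7 26.0
dist [-0.1  0.3 -0.2] ang [-0.   0.3  0.1] N 1
[0.02, 0.03, -0.01, -0.001, 0.006, 0.0, 2.0],
```

Near home. A gentle confirming press follows.

Emit:
{"method": "arm_command", "body": {
  "moves": [
    [[0.1,0,0,0,0.005,0,2.0]]
  ]
}}

```text
clock: 19.37
eef_pos: [574.3, -129.3, 19.1]
tool_rot: [0.706, -0.025, 0.707, 0.025]
wrist_force: [-1.9, -1.6, 11.1]
grip_width: 0.314
```

Emit:
{"method": "arm_command", "body": {
  "moves": [
    [[0.1,0,0,0,0,0,2.0]]
  ]
}}

```text
clock: 19.45
eef_pos: [574.7, -129.5, 18.5]
tool_rot: [0.706, -0.025, 0.708, 0.025]
wrist_force: [-2.7, -0.5, 12.0]
grip_width: 0.319
```

Emit:
{"method": "arm_command", "body": {
  "moves": [
    [[0.1,0,0,0,0,0,2.0]]
  ]
}}

```text
clock: 19.53
eef_pos: [574.9, -129.6, 18.1]
tool_rot: [0.706, -0.026, 0.708, 0.025]
wrist_force: [-7.4, 1.3, 16.6]
grip_width: 0.318
```

```bash
python3 - <<'E'
from h import *
st(); tiprk(LG)
im=eyes.read_camera("wrist"); cv2.imwrite("pics/w23.png",im[:,:,::-1])
E
```

```text
t 19.53 p [ 574.9 -129.6   18.1] x [-0.003 -0.001 -1.   ] z [ 0.997  0.071 -0.003] F [-7.4  1.3 16.6] M [ 0.37  1.69 -0.04] g 29.6 q [-0.26  0.06  1.84 -0.    1.25 -1.91]
tip rack -77.1 74.4 24.3
neck rack 0.9 74.4 24.1
```

View pics/w23.png

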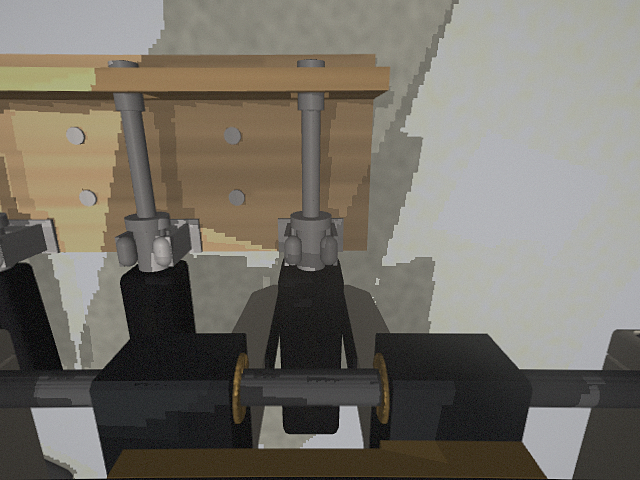

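Emit:
{"method": "arm_command", "body": {
  "moves": [
    [[0,0,0,0,0,0,2.5],[0,0,0,0,0,0,4.8],[0,0,0,0,0,0,4.8],[0,0,0,0,0,0,4.8],[0,0,0,0,0,0,4.8]]
  ]
}}

```text
clock: 20.0
eef_pos: [574.8, -129.5, 18.2]
tool_rot: [0.705, -0.025, 0.708, 0.025]
wrist_force: [-0.2, 0.2, 1.0]
grip_width: 0.507
```

Emit:
{"method": "arm_command", "body": {
  "moves": [
    [[-1.0,0,0,0,0,0,4.8],[-3.0,0,0,0,0,0,4.8],[-3.5,0,0,0,0,0,4.8],[-3.5,0,0,0,0,0,4.8],[-2.0,0,0,0,0,0,4.8],[0,-2.0,0,0,0,0,4.8],[0,-3.0,0,0,0,0,4.8],[0,-2.0,0,0,0,0,4.8],[0,0,0,0,0,0,4.8],[0,0,0,0,0,0,4.8]]
  ]
}}

```text
clock: 20.83
eef_pos: [580.0, -201.0, 161.9]
tool_rot: [0.706, -0.027, 0.707, 0.025]
wrist_force: [0.7, 0.2, 0.2]
grip_width: 0.516
```

```bash
python3 - <<'E'
from h import *
st()
im=eyes.read_camera("wrist"); cv2.imwrite("pics/w24.png",im[:,:,::-1])
i=eyes.camera_info("wrist")
s=eyes.read_camera("side"); crop(s,280,150,100,90,7,"pics/s24.png"); st()
for y in(-75,0,75): print(proj(i,[rk(-78,y,26),rk(0,y,26)]).round(1).tolist())
crop(im,180,60,240,170,3,"pics/c24.png"); c=cv2.imread("pics/c24.png"); cv2.imwrite("pics/c24.png",np.clip(c*1.5,0,255).astype(np.uint8))
E
```

```text
t 20.83 p [ 580.  -201.   161.9] x [-0.002 -0.002 -1.   ] z [ 0.997  0.073 -0.002] F [0.7 0.2 0.2] M [ 0.11 -0.12  0.05] g 48.0 q [-0.37  0.    1.65 -0.    1.49 -2.02]
t 20.93 p [ 579.9 -200.2  161.5] x [-0.002 -0.002 -1.   ] z [ 0.997  0.074 -0.002] F [ 0.3  0.1 -1. ] M [ 0.04 -0.11 -0.01] g 48.0 q [-0.37  0.    1.65 -0.    1.49 -2.02]
[[212.0, 98.9], [220.4, 196.4]]
[[306.1, 98.3], [307.1, 195.8]]
[[400.4, 97.3], [394.0, 195.1]]
```

View pics/w24.png

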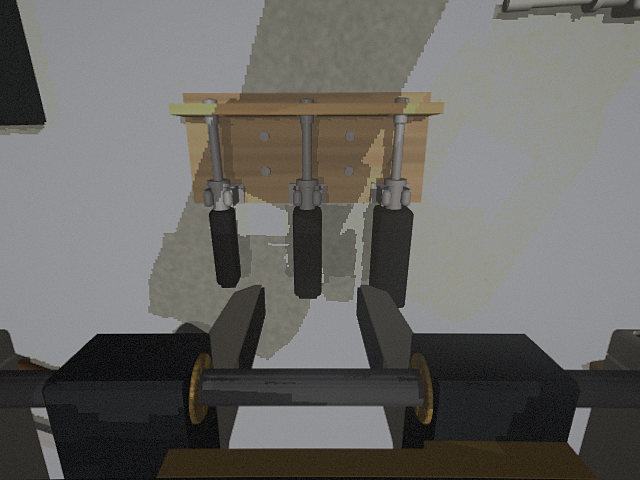

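View pics/s24.png

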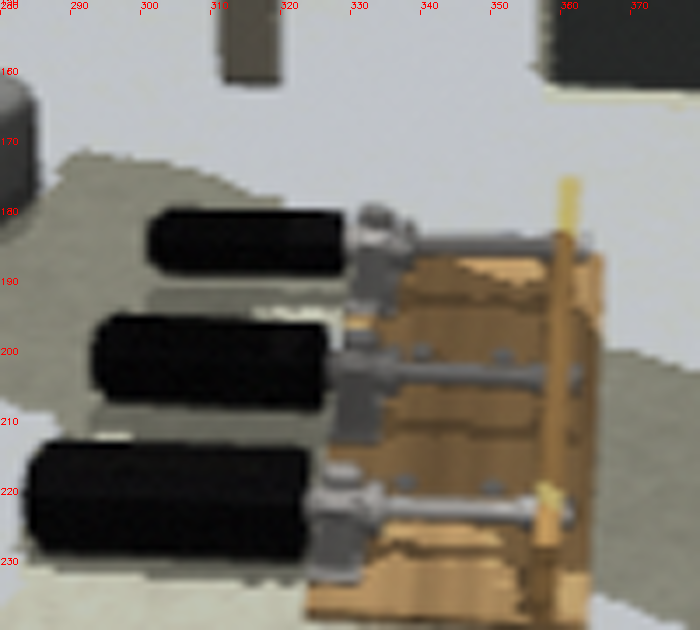

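View pics/c24.png

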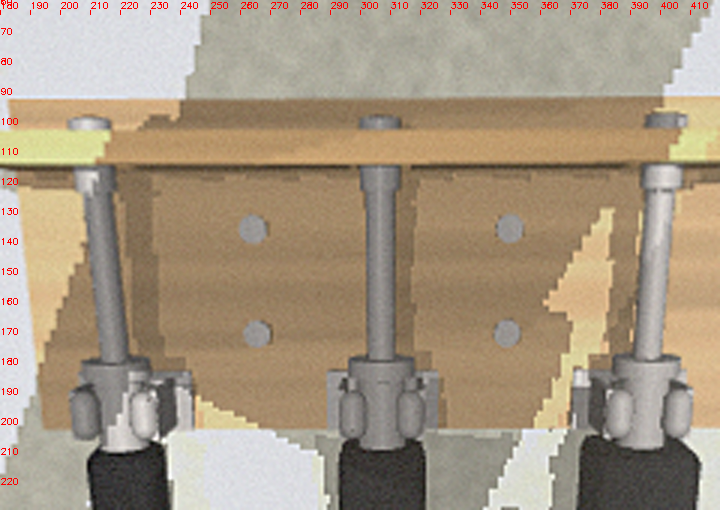

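```bash
python3 - <<'E'
from h import *
st(); print(workorder.finish_job())
E
```

```text
t 20.93 p [ 579.9 -200.2  161.5] x [-0.002 -0.002 -1.   ] z [ 0.997  0.074 -0.002] F [ 0.3  0.1 -1. ] M [ 0.04 -0.11 -0.01] g 48.0 q [-0.37  0.    1.65 -0.    1.49 -2.02]
the job is handed in; nothing more can be done
None
```

All three nut drivers are now in the rack in size order: the smallest clipped in the right place, the largest in the left, and the middle one left where it was. I handed the job in at 20.9 s. It reports no verdict.

- **Placing:** I put each socket through its window with the handle raised about 20°. Then I lowered the handle and pressed until the neck passed the jaws and bottomed. The highest forces I read were about 22 N for the small driver and 17 N for the large. I only see the force at the end of each move, so brief peaks in between were not seen.
- **Last pictures:** In the last wrist and side pictures, the three tips, collars and handle fronts line up within about 1 to 2 pixels (1 to 2 mm). All three necks sit equally deep between their jaws. The gripper is open, about 160 mm above the table, and touching nothing.
- **Estimates that disagreed:** While pressing, the position worked out from the gripper put both necks about 2 mm below their home height. I took this as the driver shifting slightly in the fingers, because the pictures do not show it.
- **First grasp failed:** On the small driver the fingers rode up to the top of the handle and turned it slightly. I reopened, went lower and gripped it again without trouble.
- **Not checked at the end:** The arm never worked close to the cup, the pine block or the tape measure. I did not re-measure where they stand.

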